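# Set and rivet the plaques of a jewel-box lid

### The job

Lay every metal plaque that is on the bench into its own shaped cell of the jewel-box lid, turned so that it drops in flush. Then knock each plaque's rivet fully home with brisk blows of the mallet (not by pressing, never with the gripper, and without hitting the glass stones), and stand the mallet back on its rest with the handle in the notch. Leave the tin, the cap and the bangle where they are.

Things in the scene. Friction and masses are not known exactly. Their poses are not given: they have to be found in the camera images.
- plaque_1_centre (a point): loose metal plaque (may be absent: no reading), 0.16 kg: plate 98 x 66 mm (x, y), 8 mm thick, with a tab 20 mm wide in the middle of its +x edge, 12 mm out, and a notch 44 mm wide in the middle of its -y edge, 12 mm in. Point: centre of the rectangle, half-way up; z up. On top: stone_1 at x -24, y 4 mm, to lift it by; rivet_1 at x 26, y 4 mm. Belongs in cell_1
- stone_1: sea-glass stone in its metal bezel, fixed on plaque 1: oblong, 38 mm along the plaque's x, 24 mm along y (grip it across these 24 mm; flat sides 14 mm long), 18 mm tall, the glass 3 mm above that. Origin: centre of the bezel, 9 mm above the plate's top; axes as the plaque's. The mallet must not hit it
- rivet_1: brass split rivet in plaque 1: head 18 mm across, 5 mm thick, shank 7 mm. Origin: centre of the head's top, 19 mm above the plate's top at the start, 5 mm when home (travel 14 mm). Its sprung shank grips: 8 to 11 N drives it down, and it stays where it is left. The shank comes out below the plate into the hole of the cell's floor
- cell_1 (a point): where plaque_1_centre lies when seated: middle of the lid's routed cell 1, 4 mm above its floor (22 mm above the bench), axes as the seated plaque's. The cell has the plaque's outline with 2 mm of room all round, is 8 mm deep (a seated plate is flush with the lid's face) and has an 18 mm hole under the rivet
- plaque_2_centre (a point): loose metal plaque (may be absent: no reading), 0.16 kg: plate 78 x 66 mm (x, y), 8 mm thick, with a tab 24 mm wide in the middle of its -y edge, 12 mm out, and a notch 36 mm wide in the middle of its -x edge, 12 mm in. Point: centre of the rectangle, half-way up; z up. On top: stone_2 at x -4, y 18 mm, to lift it by; rivet_2 at x 20, y -20 mm. Belongs in cell_2
- stone_2: sea-glass stone in its metal bezel, fixed on plaque 2: oblong, 38 mm along the plaque's x, 24 mm along y (grip it across these 24 mm; flat sides 14 mm long), 18 mm tall, the glass 3 mm above that. Origin: centre of the bezel, 9 mm above the plate's top; axes as the plaque's. The mallet must not hit it
- rivet_2: brass split rivet in plaque 2: head 18 mm across, 5 mm thick, shank 7 mm. Origin: centre of the head's top, 19 mm above the plate's top at the start, 5 mm when home (travel 14 mm). Its sprung shank grips: 8 to 11 N drives it down, and it stays where it is left. The shank comes out below the plate into the hole of the cell's floor
- cell_2 (a point): where plaque_2_centre lies when seated: middle of the lid's routed cell 2, 4 mm above its floor (22 mm above the bench), axes as the seated plaque's. The cell has the plaque's outline with 2 mm of room all round, is 8 mm deep (a seated plate is flush with the lid's face) and has an 18 mm hole under the rivet
- plaque_3_centre (a point): loose metal plaque (may be absent: no reading), 0.16 kg: plate 98 x 54 mm (x, y), 8 mm thick, with a tab 28 mm wide in the middle of its +y edge, 12 mm out, and a notch 32 mm wide in the middle of its +x edge, 12 mm in. Point: centre of the rectangle, half-way up; z up. On top: stone_3 at x -28, y 0 mm, to lift it by; rivet_3 at x 22, y 0 mm. Belongs in cell_3
- stone_3: sea-glass stone in its metal bezel, fixed on plaque 3: oblong, 38 mm along the plaque's x, 24 mm along y (grip it across these 24 mm; flat sides 14 mm long), 18 mm tall, the glass 3 mm above that. Origin: centre of the bezel, 9 mm above the plate's top; axes as the plaque's. The mallet must not hit it
- rivet_3: brass split rivet in plaque 3: head 18 mm across, 5 mm thick, shank 7 mm. Origin: centre of the head's top, 19 mm above the plate's top at the start, 5 mm when home (travel 14 mm). Its sprung shank grips: 8 to 11 N drives it down, and it stays where it is left. The shank comes out below the plate into the hole of the cell's floor
- cell_3 (a point): where plaque_3_centre lies when seated: middle of the lid's routed cell 3, 4 mm above its floor (22 mm above the bench), axes as the seated plaque's. The cell has the plaque's outline with 2 mm of room all round, is 8 mm deep (a seated plate is flush with the lid's face) and has an 18 mm hole under the rivet
- plaque_4_centre (a point): loose metal plaque (may be absent: no reading), 0.16 kg: plate 78 x 54 mm (x, y), 8 mm thick, with a tab 16 mm wide in the middle of its -x edge, 12 mm out, and a notch 40 mm wide in the middle of its +y edge, 12 mm in. Point: centre of the rectangle, half-way up; z up. On top: stone_4 at x 17, y -8 mm, to lift it by; rivet_4 at x -28, y -8 mm. Belongs in cell_4
- stone_4: sea-glass stone in its metal bezel, fixed on plaque 4: oblong, 38 mm along the plaque's x, 24 mm along y (grip it across these 24 mm; flat sides 14 mm long), 18 mm tall, the glass 3 mm above that. Origin: centre of the bezel, 9 mm above the plate's top; axes as the plaque's. The mallet must not hit it
- rivet_4: brass split rivet in plaque 4: head 18 mm across, 5 mm thick, shank 7 mm. Origin: centre of the head's top, 19 mm above the plate's top at the start, 5 mm when home (travel 14 mm). Its sprung shank grips: 8 to 11 N drives it down, and it stays where it is left. The shank comes out below the plate into the hole of the cell's floor
- cell_4 (a point): where plaque_4_centre lies when seated: middle of the lid's routed cell 4, 4 mm above its floor (22 mm above the bench), axes as the seated plaque's. The cell has the plaque's outline with 2 mm of room all round, is 8 mm deep (a seated plate is flush with the lid's face) and has an 18 mm hole under the rivet
- lid: dark wood lid of a jewel box, 228 (x) x 172 (y) x 26 mm (z), held fast on a bench mat, four cells in its upper face: cell 1 at x -43, y 31 mm, cell 2 at x 53, y 31 mm, cell 3 at x -43, y -37 mm, cell 4 at x 53, y -37 mm; ribs between them 4 mm. Origin: centre of its underside, on the bench; z up
- mallet_grip (a point): point in the mallet's handle, 60 mm from the head's axis, 45 mm above the lower striking face. Handle 18 mm wide (y), 24 mm tall, running to -x, its end 191 mm from the head's axis. z is the head's axis (up). White nylon head 90 mm tall, 42 mm across at the middle, striking faces at both ends 32 mm across; 0.26 kg, centre of mass about 30 mm from the head's axis
- mallet: the whole mallet; origin at the centre of its lower striking face (60 mm along +x and 45 mm below the grip point), axes as mallet_grip
- rest_spot (a point): spot on the mallet's wooden rest, a fixed board 12 mm thick, 235 x 90 mm: the centre of the mallet's lower face stands here (12 mm above the bench), the handle running to -x and lying level in the open-topped notch (34 mm wide) of a block 155 mm away. The notch's cheeks reach 65 mm above the bench. Axes as the mallet's there
- tin: bystander: closed tin 66 mm across, 110 mm tall, origin at its foot
- dish: bystander: white screw cap lying open side up, 72 mm across, 20 mm tall, origin at its foot
- bangle: bystander: flat-lying silver bangle, 68 mm across, 8 mm tall, origin in its middle on the bench
Mind the look-alikes: they are no part of the job. Leave any green or orange look-alike of the part that bears plaque_2_centre alone. What is shaped like the part that bears plaque_1_centre but turquoise is not meant.

How it is judged:
On the way, in this order (a step that is already met when the one before it is completed fails the run):
1. every plaque present lies flush in its own cell (horizontal distance between plaque_1_centre and cell_1 below 0.005 m and z of plaque_1_centre in the frame of cell_1 between -0.002 and 0.002 m and angle between the x axis of plaque_1_centre and the x axis of cell_1, either way round below 0.09 rad and angle between each of plaque_1_centre, plaque_2_centre, plaque_3_centre, plaque_4_centre's own z axis and vertical below 0.06 rad and horizontal distance between plaque_2_centre and cell_2 below 0.005 m and z of plaque_2_centre in the frame of cell_2 between -0.002 and 0.002 m and angle between the x axis of plaque_2_centre and the x axis of cell_2, either way round below 0.09 rad and horizontal distance between plaque_3_centre and cell_3 below 0.005 m and z of plaque_3_centre in the frame of cell_3 between -0.002 and 0.002 m and angle between the x axis of plaque_3_centre and the x axis of cell_3, either way round below 0.09 rad and horizontal distance between plaque_4_centre and cell_4 below 0.005 m and z of plaque_4_centre in the frame of cell_4 between -0.002 and 0.002 m and angle between the x axis of plaque_4_centre and the x axis of cell_4, either way round below 0.09 rad), for 0.2 s.
2. a rivet is going down under a blow of the mallet (struck, not slowly pressed) (((contact force between mallet and rivet_1 above 2 N and linear speed of rivet_1 above 0.05 m/s) or (contact force between mallet and rivet_2 above 2 N and linear speed of rivet_2 above 0.05 m/s) or (contact force between mallet and rivet_3 above 2 N and linear speed of rivet_3 above 0.05 m/s) or (contact force between mallet and rivet_4 above 2 N and linear speed of rivet_4 above 0.05 m/s))).
3. the rivets of all the plaques present are driven home (all of step 1 and z of rivet_1 in the frame of plaque_1_centre below 0.0115 m and z of rivet_2 in the frame of plaque_2_centre below 0.0115 m and z of rivet_3 in the frame of plaque_3_centre below 0.0115 m and z of rivet_4 in the frame of plaque_4_centre below 0.0115 m), for 0.2 s.
At the end, for the whole second after the job is handed in: Every plaque present lies in its own cell (centre within 5 mm, flush within 2 mm, aligned within 0.09 rad), its rivet driven home (head down on the plate to within 2.5 mm), and the mallet stands on its rest (face within 30 mm of its spot, upright within 0.12 rad, handle in the notch), at rest (all of step 3 and horizontal distance between mallet and rest_spot below 0.03 m and angle between mallet's own z axis and vertical below 0.12 rad and z of mallet in the frame of rest_spot between -0.004 and 0.006 m and y of mallet_grip in the frame of rest_spot between -0.03 and 0.03 m and x of mallet_grip in the frame of rest_spot below -0.03 m and linear speed of mallet below 0.03 m/s); the robot touches nothing.
It fails at once if a rivet is driven down by the gripper or arm instead of the mallet ((contact force between any of the fingers, the arm and rivet_1 above 5 N and z of rivet_1 in the frame of plaque_1_centre below 0.018 m) or (contact force between any of the fingers, the arm and rivet_2 above 5 N and z of rivet_2 in the frame of plaque_2_centre below 0.018 m) or (contact force between any of the fingers, the arm and rivet_3 above 5 N and z of rivet_3 in the frame of plaque_3_centre below 0.018 m) or (contact force between any of the fingers, the arm and rivet_4 above 5 N and z of rivet_4 in the frame of plaque_4_centre below 0.018 m)).
It fails at once if the mallet hits a glass stone (contact force between mallet and stone_1 above 4 N or contact force between mallet and stone_2 above 4 N or contact force between mallet and stone_3 above 4 N or contact force between mallet and stone_4 above 4 N).
It fails at once if the tin, the cap or the bangle is disturbed (distance of any of tin, dish, bangle from where it was at the start of the episode above 0.03 m).
Of plaque_1, plaque_2, plaque_3, plaque_4 only 3 to 4 are there at a start; the rules pass over those that are not, and their reading is None.
At some moment in a run one of plaque_1, plaque_2, plaque_3, plaque_4 may be knocked a few centimetres aside while the robot is not near it.
It also fails if it takes over 210 s, if anything falls off the work surface, if the arm or the gripper's body presses on something with over 40 N, if the wrist force passes 120 N, or if a joint passes its speed limit or range.

### The arm

A 7-joint arm with a two-finger parallel gripper is mounted at the origin on the work surface. World frame = base frame: x ahead of the robot, y to its left, z up, the work surface at z = 0. Lengths are in m, angles in rad, forces in N, time in s.
With the tool pointing down it reaches from about 0.425 to 0.825 m from the base axis. Payload 3.6 kg.
Tool frame: the origin (TCP) lies midway between the tips of the shut fingers; the grasp point (between the pads) lies 19 mm behind it; z points along the fingers, y is the line along which they close (so a half turn about z gives the same grasp; the last joint's range is limited). The gripper opens to 85 mm and grips with 20 to 120 N. Pads are 22 mm wide; open, the fingers measure 114 mm over their backs; the gripper's body (76 mm by 85 mm) begins 54 mm behind the grasp point. The pads swing forward as they close: fully open they stand 13 mm farther back than shut.
Start: joints at [1.216, 0.615, -0.013, 1.423, 0.008, 1.103, -0.04], TCP at [0.21, -0.615, 0.231] pointing down, gripper open.
Joint ranges: [-3.12, 3.12], [-0.3, 2.06], [-1.34, 1.32], [0.26, 2.42], [-1.36, 4.5], [0.01, 1.98], [-2.84, 2.84]. Speed limits (rad/s): [2.79, 2.79, 3.14, 3.14, 3.14, 3.14, 3.14].

### API

Orientations are given as [roll, pitch, yaw] about the fixed x, y, z axes, in that order (R = Rz(yaw) Ry(pitch) Rx(roll)).
In Python, from rig import r gives the robot as it stands. The module is installed in compiled form; this text tells all that it offers.
- The arm moves only by the shell command python3 -m jog 'ROWS' [FORCE]. ROWS is JSON, one flat list of numbers, 5 for each row, row after row: the closure, from 0 (fully open) to 1 (shut), then the shift along the tool's x, y, z in units of 0.02 m (1.0 is 0.02 m), then the turn about the tool's z in units of 0.12 rad (1.0 is 0.12 rad). In form: [hand, tx, ty, tz, roll, hand, tx, ty, tz, roll, ...]. A call has 1 to 12 rows; each row shifts and turns the commanded pose from where the row before left it, along the tool's axes as they then stand; what a row does not reach is not made up. A row lasts 1/8 s, in which the tool goes at most 62.5 mm and 10.7 degrees, less where a joint would pass 70% of its speed; a pose out of reach is approached as far as the arm can. A call with a number of a shift or a turn outside -1 to 1 is refused whole. A call with a gripper value outside its range is refused whole. The fingers move at their own pace and stop on an object; FORCE is the grip in N (left out, the last holds). Time passes only in rows, so rows that do not move let the fingers close. It gives the time, the measured TCP pose, the force, the opening and the grip force at its end, in the units of the state.
- r.read_state(): the state, without advancing time (a new reading comes with each control period).
- r.capture(name): name is "scene" or "top"; returns a dict with "frame" (420x560x3 uint8, blue, green, red), "depth" (420x560 float32, m along the optical axis (not along the pixel's ray), 0 where there is no reading), "fov_y" (degrees; the focal length in pixels is half the picture's height over the tangent of half this angle, whatever the lens; pixels are square), "cx", "cy" (the principal point, pixels), "dist" ([k1, k2, p1, p2, k3] as OpenCV has them; the pictures are not rectified), "world_from_camera" (4x4, takes a point from camera to world coordinates). Camera axes: x right, y up, looking along -z (the intrinsics and any distortion apply to the point x, -y, -z); pixel columns grow to the right and rows downward; lengths in m; the calibration is good to about 2 mm. A picture is of the moment at which its call begins.
- r.sign_off(): hands the job in; it is judged then, once.
The state is a dict: "time": time; "joint_pos": joint angles; "joint_vel": joint speeds; "joint_efforts": joint torques, N m; "tcp_pos": TCP position; "orientation": TCP orientation; "wrist_force": force on the tool from outside, world axes, zero at the start; "moment": the same for the moment, N m; "gripper_width": opening from 0.0 (shut) to 1.0 (fully open); "grip_force": force on a finger pad.
Only numpy, scipy, OpenCV 4.12 (cv2) and the standard library are available. Lean on these libraries where they do the work, as an engineer would, in place of code of your own. Each camera call takes 0.05 s, during which the arm holds its last target. There are 200 camera calls.

## Working session

There is one attempt and no reset: what is moved stays moved. The work goes in short steps, Python scripts to look and compute and a shell command to move; the robot and the scene stay as the last step left them, time stands still between calls to the robot, and variables do not carry over. Pictures are saved under pics/ and viewed, at most 14 in all, crops included, and the job is handed in when it is done.

```bash
mkdir -p pics; cat > h.py <<'E'
import numpy as np, cv2
from rig import r
def cap(n):
    c=r.capture(n); return c
def K(c):
    f=210/np.tan(np.radians(c['fov_y'])/2); return np.array([[f,0,c['cx']],[0,f,c['cy']],[0,0,1.]])
def rays(c,px):
    p=cv2.undistortPoints(np.array(px,float).reshape(-1,1,2),K(c),np.array(c['dist'],float)).reshape(-1,2)
    return p
def atz(c,px,z):
    p=rays(c,px); T=c['world_from_camera']; d=np.c_[p[:,0],-p[:,1],-np.ones(len(p))]@T[:3,:3].T; o=T[:3,3]
    return o+d*((z-o[2])/d[:,2])[:,None]
def proj(c,P):
    T=np.linalg.inv(c['world_from_camera']); q=np.atleast_2d(P)@T[:3,:3].T+T[:3,3]
    q=q*[1,-1,-1]
    return cv2.projectPoints(q,np.zeros(3),np.zeros(3),K(c),np.array(c['dist'],float))[0].reshape(-1,2)
def cloud(c):
    v,u=np.mgrid[0:420,0:560]; d=c['depth'].ravel(); p=rays(c,np.c_[u.ravel(),v.ravel()])
    q=np.c_[p[:,0]*d,-p[:,1]*d,-d]; T=c['world_from_camera']
    return (q@T[:3,:3].T+T[:3,3]).reshape(420,560,3)
E
python3 - <<'E'
from h import *
print(r.read_state())
for n in('scene','top'):
    c=cap(n); cv2.imwrite(f'pics/{n}0.png',cv2.resize(c['frame'],(800,600),interpolation=cv2.INTER_CUBIC)); np.save(n+'0.npy',c,allow_pickle=True)
    print(n,c['fov_y'],c['cx'],c['cy'],c['dist'],np.round(c['world_from_camera'],3).tolist(),(c['depth']>0).mean())
E
```

```text
{'time': 0.0, 'joint_pos': array([ 1.21551375,  0.61595946, -0.01262115,  1.42489547,  0.00811567,
        1.103444  , -0.04043362]), 'joint_vel': array([-0.00097097,  0.00046581, -0.00099126,  0.00116732, -0.00136076,
       -0.00022283,  0.00055066]), 'joint_efforts': array([-1.60664194e-04, -4.69225359e+01,  2.58975103e-01, -1.71036905e+01,
        9.94484784e-03,  9.67290660e-03, -6.29731254e-07]), 'tcp_pos': array([ 0.2096349 , -0.61444575,  0.23011319]), 'orientation': array([-3.13893734e+00,  5.13692604e-05,  3.28826506e-01]), 'wrist_force': array([-0.18729925,  1.26333684, -0.09883935]), 'moment': array([ 0.00100109, -0.04061768, -0.07159862]), 'grip_force': 0.0, 'gripper_width': 1.001572451006212}
scene 53.76000682039157 281.60625174005895 203.86472732706036 [-0.10161882  0.          0.          0.          0.        ] [[-0.738, -0.477, 0.478, 0.971], [0.675, -0.521, 0.522, 0.54], [0.0, 0.708, 0.706, 0.695], [0.0, 0.0, 0.0, 1.0]] 0.9960756802721088
top 54.31231458266873 278.41063176966304 206.00043852031027 [-0.02339973  0.          0.          0.          0.        ] [[0.027, 0.996, -0.085, 0.44], [-1.0, 0.027, 0.002, 0.069], [0.004, 0.085, 0.996, 1.205], [0.0, 0.0, 0.0, 1.0]] 0.9960501700680272
```

View pics/scene0.png

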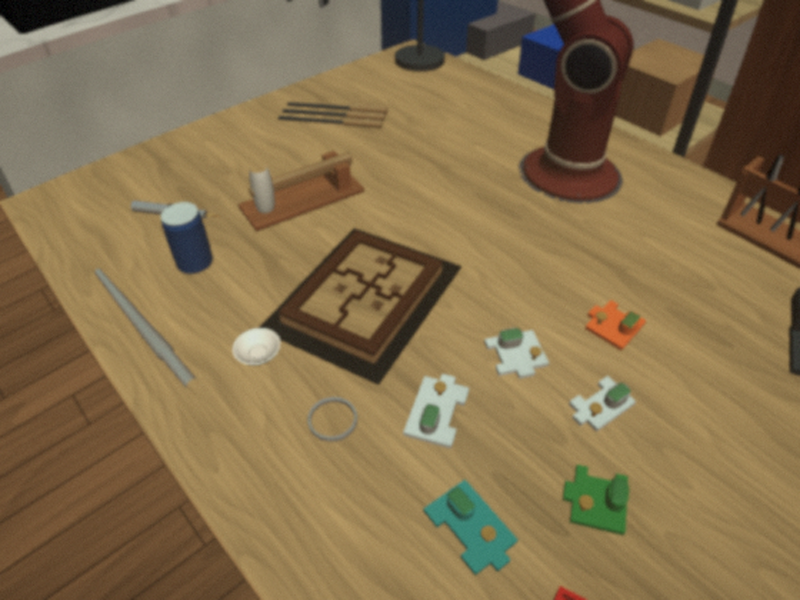

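View pics/top0.png

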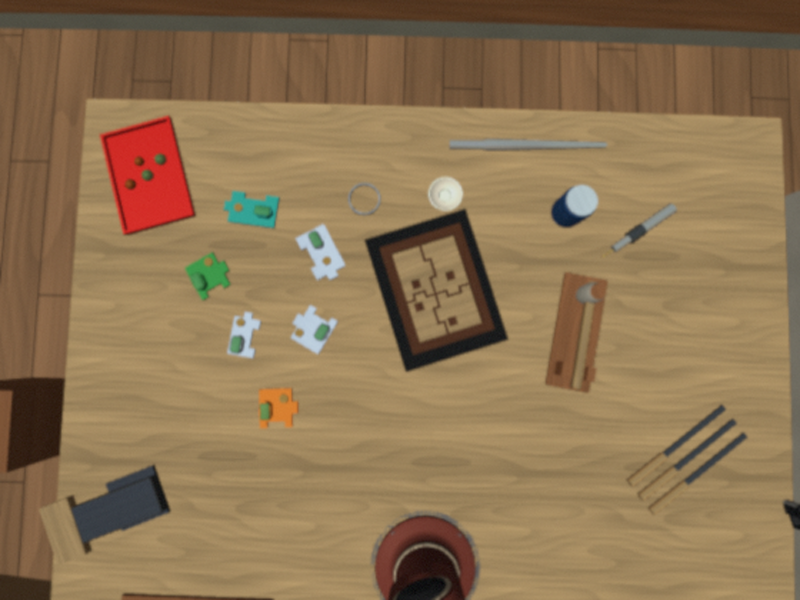

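Top view: three white plaques at about (320,252), (243,335) and (313,329), the lid at (436,290) and the mallet rest at (577,332). The tin, cap and bangle sit to the upper right. Next I'll make metric ortho crops.

```bash
cat >> h.py <<'E'
def ortho(c,x0,x1,y0,y1,z,s):  # rows: x decreasing down (x1 top), cols: y decreasing to the right ; s px per m
    h,w=int((x1-x0)*s),int((y1-y0)*s)
    v,u=np.mgrid[0:h,0:w]; P=np.c_[(x1-v.ravel()/s),(y1-u.ravel()/s),np.full(h*w,z)]
    m=proj(c,P).astype(np.float32).reshape(h,w,2)
    return cv2.remap(c['frame'],m,None,cv2.INTER_CUBIC)
def grid(im,x0,x1,y0,y1,s,st=0.05):
    for x in np.arange(np.ceil(x0/st)*st,x1,st):
        v=int((x1-x)*s); cv2.line(im,(0,v),(6,v),(0,0,255),1); cv2.putText(im,f'{x:.2f}',(8,v+4),0,.35,(0,0,255))
    for y in np.arange(np.ceil(y0/st)*st,y1,st):
        u=int((y1-y)*s); cv2.line(im,(u,0),(u,6),(0,0,255),1); cv2.putText(im,f'{y:.2f}',(u-10,16),0,.35,(0,0,255))
    return im
E
python3 - <<'E'
from h import *
ims=[]
for n in('top','scene'):
    c=np.load(n+'0.npy',allow_pickle=True).item()
    C=cloud(c)
    b=(0.3,0.75,-0.05,0.55) ; s=1300
    a=ortho(c,*b,0.008,s)
    ims.append(a)
    print(n,np.median(C[200:300,150:300,2]))
cv2.imwrite('pics/o1.png',grid(ims[0],*b,s)); cv2.imwrite('pics/o2.png',grid(ims[1],*b,s)); print(ims[0].shape)
E
```

```text
top 0.000347964555687752
scene 0.000931520561803123
(585, 780, 3)
```

View pics/o1.png

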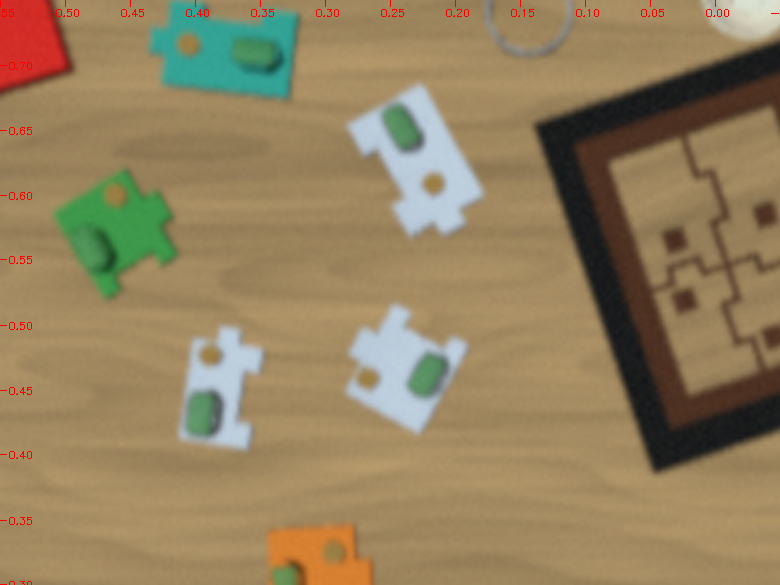

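View pics/o2.png

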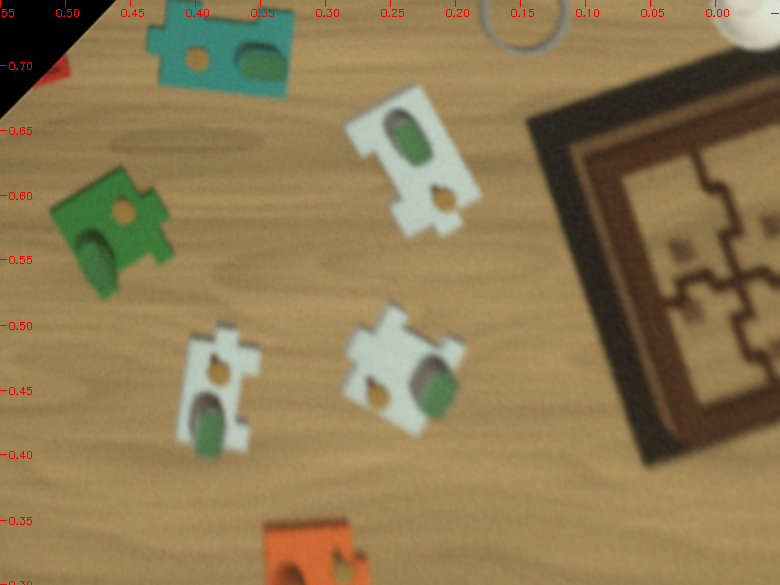

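Plaques 1 (0.62,0.24), 2 (0.46,0.24) and 4 (0.45,0.38) are present. Plaque 3 is absent. Now I'll fit the poses and look at the lid and mallet.

```bash
cat >> h.py <<'E'
from scipy.optimize import minimize
SH={1:(98,66,('+x',20),('-y',44),(-24,4),(26,4)),2:(78,66,('-y',24),('-x',36),(-4,18),(20,-20)),4:(78,54,('-x',16),('+y',40),(17,-8),(-28,-8))}
def outline(k):
    a,b,(ts,tw),(ns,nw),_,_=SH[k]; a/=2;b/=2;w=tw/2;n=nw/2
    def side(s,half,d): # local coordinates, edge in middle, going along
        f={'+x':lambda t,o:(a+o,t),'+y':lambda t,o:(-t,b+o),'-x':lambda t,o:(-a-o,-t),'-y':lambda t,o:(t,-b-o)}[s]
        return [f(-half,0),f(-half,d),f(half,d),f(half,0)]
    cs={'+x':(a,b),'+y':(-a,b),'-x':(-a,-b),'-y':(a,-b)}; P=[]
    for s in('+x','+y','-x','-y'):
        if s==ts:P+=side(s,w,12)
        if s==ns:P+=side(s,n,-12)
        P.append(cs[s])
    return np.array(P)/1e3
def tf(P,p):
    c,s=np.cos(p[2]),np.sin(p[2]); return np.atleast_2d(P)@np.array([[c,s],[-s,c]])+p[:2]
def fitplaque(c,k,p0,z=0.008,R=0.09,S=2000,mask=None):
    b=(p0[0]-R,p0[0]+R,p0[1]-R,p0[1]+R); im=ortho(c,*b,z,S).astype(int)
    B,G,Rr=im[...,0],im[...,1],im[...,2]
    m=((B>135)&(B>=Rr-8)).astype(np.uint8)
    m=cv2.morphologyEx(m,cv2.MORPH_OPEN,np.ones((5,5)))
    n,l,st,ce=cv2.connectedComponentsWithStats(m); 
    i=1+np.argmax(st[1:,4]); m=(l==i).astype(np.uint8)
    cn=cv2.findContours(m,cv2.RETR_EXTERNAL,cv2.CHAIN_APPROX_NONE)[0]; f=np.zeros_like(m); cv2.drawContours(f,cn,-1,1,-1)
    g=cv2.GaussianBlur(f.astype(float),(0,0),4)
    O=outline(k)
    def tm(p):
        q=tf(O,p); u=np.c_[(b[3]-q[:,1]),(b[1]-q[:,0])]*S; t=np.zeros(m.shape,np.uint8); cv2.fillPoly(t,[np.round(u*16).astype(np.int32)],1,shift=4); return cv2.GaussianBlur(t.astype(float),(0,0),4)
    cost=lambda p:((tm(p)-g)**2).sum()/1e3
    rs=minimize(cost,p0,method='Nelder-Mead',options=dict(initial_simplex=[p0,p0+[.01,0,0],p0+[0,.01,0],p0+[0,0,.15]],xatol=1e-4,fatol=1e-4))
    return rs.x,rs.fun,f.sum()/S/S
E
python3 - <<'E'
from h import *
c=np.load('top0.npy',allow_pickle=True).item()
for k,p in((1,(.62,.24,-2.64)),(2,(.46,.24,-2.6)),(4,(.45,.385,-1.6))):
    best=min((fitplaque(c,k,np.array([p[0],p[1],t])) for t in np.arange(-3,3.2,0.52)),key=lambda q:q[1])
    print(k,np.round(best[0],4),best[1:],cv2.contourArea(outline(k).astype(np.float32)),'stone',tf(np.array(SH[k][4])/1e3,best[0]),'rivet',tf(np.array(SH[k][5])/1e3,best[0]))
b=(0.38,0.75,-.42,.18); s=1300
cv2.imwrite('pics/o3.png',grid(ortho(c,*b,0.026,s),*b,s))
E
```

```text
1 [0.6268 0.2304 3.6554] (np.float64(0.04911700056069361), np.float64(0.006278)) 0.0061799998280406 stone [[0.64971139 0.23873502]] rivet [[0.60616772 0.21415966]]
2 [ 0.4664  0.2368 -3.6299] (np.float64(0.824571286310407), np.float64(0.00477225)) 0.0050040001428723335 stone [[0.46145768 0.21902543]] rivet [[0.45808743 0.2638433 ]]
4 [ 0.4473  0.3796 -3.282 ] (np.float64(3.5717825459430808), np.float64(0.00290425)) 0.003924000146448614 stone [[0.43156859 0.38986993]] rivet [[0.4761255  0.38357054]]
```

View pics/o3.png

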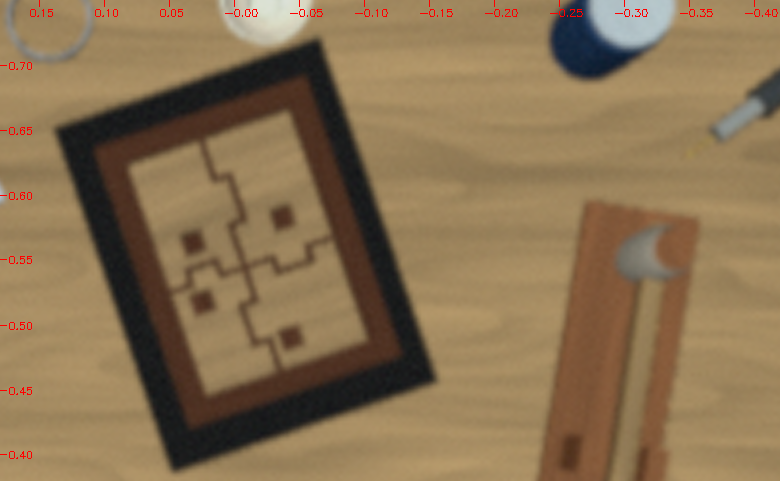

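```bash
cat >> h.py <<'E'
def shift(c,P,h,z):
    O=c['world_from_camera'][:3,3]; return P+(P-O[:2])*(h-z)/(O[2]-h)
def fitp(c,k,p0,z=0.008,R=0.09,S=1500,white=None,full=False):
    p0=np.array(p0,float); b=(p0[0]-R,p0[0]+R,p0[1]-R,p0[1]+R); im=ortho(c,*b,z,S).astype(int)
    B,G,Rr=im[...,0],im[...,1],im[...,2]
    g=np.clip((B-Rr+45)/50.,0,1)*(B>110); g=cv2.GaussianBlur(g,(0,0),3)
    O=outline(k); so,ro=np.array(SH[k][4])/1e3,np.array(SH[k][5])/1e3
    px=lambda q:np.round(np.c_[(b[3]-q[:,1]),(b[1]-q[:,0])]*S*16).astype(np.int32)
    box=np.array([[-1,-1],[1,-1],[1,1],[-1,1]])
    def cost(p):
        t=np.zeros(g.shape,np.float32); cv2.fillPoly(t,[px(tf(O,p))],1,shift=4); t=cv2.GaussianBlur(t,(0,0),3)
        w=np.ones(g.shape,np.float32)
        for o,hx,hy,h in((so,.021,.014,.021),(ro,.010,.010,.019)):
            q=tf(box*[hx,hy]+o,p).astype(float); hull=cv2.convexHull(np.r_[q,shift(c,q,z+h,z)].astype(np.float32)).reshape(-1,2)
            cv2.fillConvexPoly(w,px(hull),0,shift=4)
        rr=tf(np.zeros((1,2)),p)[0]; 
        return (w*(t-g)**2).sum()/w.sum()*1e3
    rs=minimize(cost,p0,method='Nelder-Mead',options=dict(initial_simplex=[p0,p0+[.006,0,0],p0+[0,.006,0],p0+[0,0,.1]],xatol=1e-4,fatol=1e-4))
    return rs.x,rs.fun
CELL={1:(-43,31),2:(53,31),3:(-43,-37),4:(53,-37)}
SH3=dict(SH); SH[3]=(98,54,('+y',28),('+x',32),(-28,0),(22,0))
HOLES=np.array([np.add(CELL[k],SH[k][5]) for k in(1,2,3,4)])/1e3
def fitlid(c,p0,S=1500,z=0.026,hz=0.018):
    p0=np.array(p0,float); R=.17; b=(p0[0]-R,p0[0]+R,p0[1]-R,p0[1]+R); im=ortho(c,*b,z,S).astype(float)
    g=cv2.GaussianBlur(im.sum(2),(0,0),2); px=lambda q:np.round(np.c_[(b[3]-q[:,1]),(b[1]-q[:,0])]*S*16).astype(np.int32)
    box=np.array([[-1,-1],[1,-1],[1,1],[-1,1]]); 
    def cost(p):
        t=np.zeros(g.shape,np.float32); w=t.copy()
        cv2.fillPoly(w,[px(tf(box*[.112,.084],p))],1,shift=4)
        for k in CELL:
            o=outline(k)+np.array(CELL[k])/1e3; cv2.fillPoly(t,[px(tf(o,p))],1,shift=4)
        t=cv2.dilate(t,np.ones((5,5)))
        for q in HOLES:
            h=tf(box*.0085+q,p); h=shift(c,h,hz,z); cv2.fillPoly(t,[px(h)],0,shift=4)
        t=cv2.GaussianBlur(t,(0,0),3); m=w>0
        return -np.corrcoef(t[m],g[m])[0,1]
    rs=minimize(cost,p0,method='Nelder-Mead',options=dict(initial_simplex=[p0,p0+[.006,0,0],p0+[0,.006,0],p0+[0,0,.08]],xatol=1e-4,fatol=1e-5))
    return rs.x,rs.fun
E
python3 - <<'E'
from h import *
for n in('top','scene'):
    c=np.load(n+'0.npy',allow_pickle=True).item()
    print(n,'lid',*fitlid(c,(.557,-.0115,-2.815)))
    for k,p in((1,(.627,.230,-2.628)),(2,(.466,.237,-3.63+6.283)),(4,(.447,.38,-3.282+6.283))):
        print(k,*fitp(c,k,p))
    C=cloud(c); b=(C[...,0]>.35)&(C[...,0]<.7)&(C[...,1]<-.2)&(C[...,1]>-.45)
    m=b&(C[...,2]>.094)&(C[...,2]<.106)&(C[...,0]<.62); print('headtop',m.sum(),C[m].mean(0),np.median(C[m],0))
    m=b&(C[...,2]>.063)&(C[...,2]<.074)&(C[...,0]<.53); q=C[m]; print(m.sum(),q.mean(0)); d=cv2.fitLine(q[:,:2].astype(np.float32),cv2.DIST_HUBER,0,.01,.01).ravel(); print(d,np.arctan2(d[1],d[0]))
E
```

```text
top lid [ 0.55609988 -0.01003163 -2.8086658 ] -0.9884941676728475
1 [ 0.62653908  0.23060187 -2.6230469 ] 1.5858858202988177
2 [0.46636415 0.23707298 2.63509896] 0.5521022724141452
4 [0.44710089 0.37998242 2.99429063] 0.6067410284306901
headtop 28 [ 0.54891759 -0.30411268  0.09818247] [ 0.54708579 -0.3010819   0.09913605]
471 [ 0.43781198 -0.29407905  0.06755529]
[ 0.985946   -0.16706444  0.43781197 -0.29407904] -0.16785151
scene lid [ 0.55768992 -0.00560566 -2.82468903] -0.9081115387039719
1 [ 0.62714187  0.23309363 -2.63100198] 2.146188778165699
2 [0.46731684 0.24001603 2.63750212] 1.8806602155149637
4 [0.44751258 0.3824089  2.99602713] 1.1839063777924028
headtop 46 [ 0.5555707  -0.30146609  0.09781079] [ 0.55763349 -0.29924381  0.09816487]
324 [ 0.44010538 -0.29010414  0.06656112]
[ 0.9894659  -0.14476621  0.42735004 -0.2875355 ] -0.1452767
```

```bash
cat >> h.py <<'E'
def need(x=None,y=None,z=None,yaw=None):
    s=r.read_state(); p=s['tcp_pos']; w=s['orientation'][2]
    d=np.array([0 if x is None else x-p[0],0 if y is None else y-p[1],0 if z is None else z-p[2]])
    cs,sn=np.cos(w),np.sin(w)
    t=np.array([cs*d[0]+sn*d[1],sn*d[0]-cs*d[1],-d[2]])/.02
    dr=0 if yaw is None else -((yaw-w+np.pi/2)%np.pi-np.pi/2)/.12
    print('at',np.round(p,4),'rpy',np.round(s['orientation'],3),'t',s['time'],'F',np.round(s['wrist_force'],1),'w',round(s['gripper_width'],3))
    print('shift (before turn) tx ty tz',np.round(t,2),'roll',round(dr,2))
E
python3 - <<'E'
from h import *
p=(.6268,.2318,-2.627); s=tf((-.024,.004),p)[0]; print(s); need(s[0],s[1],.10,p[2])
E
```

```text
[0.64966056 0.24013035]
at [ 0.2097 -0.6145  0.2302] rpy [-3.139 -0.     0.329] t 0.1 F [-0.4 -1.  -0.7] w 1.002
shift (before turn) tx ty tz [ 34.62 -33.34   6.51] roll -1.55
```

```bash
A='1'
python3 -m jog '[0,1,-1,0,0,0,1,-1,0,0,0,1,-1,0,0,0,1,-1,0,0,0,1,-1,0,0,0,1,-1,0,0,0,1,-1,0,0,0,1,-1,0,0,0,1,-1,0,0,0,1,-1,0,0,0,1,-1,0,0,0,1,-1,0,0]' 40
python3 -m jog '[0,1,-1,0,0,0,1,-1,0,0,0,1,-1,0,0,0,1,-1,0,0,0,1,-1,0,0,0,1,-1,0,0,0,1,-1,0,0,0,1,-1,0,0,0,1,-1,0,0,0,1,-1,0,0,0,1,-1,0,0,0,1,-1,0,0]'
python3 -m jog '[0,1,-1,0.5,0,0,1,-1,0.5,0,0,1,-1,0.5,0,0,1,-1,0.5,0,0,1,-1,0.5,0,0,1,-1,0.5,0,0,1,-1,0.5,0,0,1,-1,0.5,0,0,1,-1,0.5,0,0,0.6,-0.3,0.5,-0.5,0,0,0,0.5,-1,0,0,0,0,0]'
python3 -c "
from h import *
s=tf((-.024,.004),(.6268,.2318,-2.627))[0]; need(s[0],s[1],.0115,-2.627)
for n in('top','scene'):
  c=cap(n);print(fitp(c,1,(.6268,.2318,-2.627)))"
```

```text
time: 1.6
tcp_pos: [0.3596, -0.3094, 0.231]
orientation: [-3.141, 0.0, 0.329]
wrist_force: [0.4, 0.9, 0.2]
gripper_width: 0.997
grip_force: 0.0
time: 3.1
tcp_pos: [0.5091, -0.0051, 0.231]
orientation: [-3.141, 0.001, 0.329]
wrist_force: [0.1, 0.1, 0.4]
gripper_width: 0.998
grip_force: 0.0
time: 4.6
tcp_pos: [0.6298, 0.2316, 0.1197]
orientation: [-3.141, 0.004, 0.508]
wrist_force: [0.4, -0.3, 0.4]
gripper_width: 1.0
grip_force: 0.0
at [0.6298 0.2316 0.1197] rpy [-3.141  0.004  0.508] t 4.6 F [ 0.4 -0.3  0.4] w 1.0
shift (before turn) tx ty tz [1.07 0.11 5.41] roll -0.06
(array([ 0.6174784 ,  0.24140293, -2.6127975 ]), np.float64(132.68908578510977))
(array([ 0.62739198,  0.23364357, -2.62895731]), np.float64(2.146939784328748))
```

```bash
python3 -m jog '[0,1,0.11,0,0, 0,0.07,0,0,0, 0,0,0,1,0, 0,0,0,1,0, 0,0,0,1,0, 0,0,0,1,0, 0,0,0,0.7,0, 0,0,0,0.4,0, 0,0,0,0.3,0, 0,0,0,0,0, 0,0,0,0,0]' 40
python3 -m jog '[0.5,0,0,0,0, 1,0,0,0,0, 1,0,0,0,0, 1,0,0,0,0, 1,0,0,0,0, 1,0,0,0,0, 1,0,0,0,0]' 60
python3 -m jog '[1,0,0,-0.5,0, 1,0,0,-1,0, 1,0,0,-1,0, 1,0,0,-1,0, 1,0,0,-1,0, 1,0,0,-0.5,0, 1,0,0,0,0, 1,0,0,0,0]'
```

```text
time: 6.08
tcp_pos: [0.651, 0.2409, 0.014]
orientation: [3.142, -0.001, 0.509]
wrist_force: [0.5, 0.1, 1.2]
gripper_width: 0.998
grip_force: 0.0
time: 6.95
tcp_pos: [0.6509, 0.2409, 0.0137]
orientation: [3.142, -0.001, 0.509]
wrist_force: [-0.1, -0.1, 3.0]
gripper_width: 0.266
grip_force: 62.3
time: 7.95
tcp_pos: [0.6499, 0.2404, 0.1124]
orientation: [-3.141, 0.002, 0.509]
wrist_force: [0.2, 0.0, -1.7]
gripper_width: 0.26
grip_force: 61.7
```

```bash
python3 -c "
from h import *
L=(.5567,-.0085,-2.813); s=tf((-.067,.035),L)[0]; print(s); need(s[0],s[1],.06,L[2])"
```

```text
[ 0.63141022 -0.02000575]
at [0.6499 0.2404 0.1124] rpy [-3.141e+00  2.000e-03  5.090e-01] t 7.95 F [ 0.2  0.  -1.7] w 0.26
shift (before turn) tx ty tz [-7.15 10.92  2.62] roll 1.5
```

```bash
python3 -m jog '[1,-0.65,1,0,0, 1,-0.65,1,0,0, 1,-0.65,1,0,0, 1,-0.65,1,0,0, 1,-0.65,1,0,0, 1,-0.65,1,0,0, 1,-0.65,1,0,0, 1,-0.65,1,0,0, 1,-0.65,1,0,0, 1,-0.65,1,0,0, 1,-0.65,0.92,0,0, 1,0,0,0,0]'
python3 -m jog '[1,0,0,1,1, 1,0,0,1,0.5, 1,0,0,0.6,0, 1,0,0,0,0, 1,0,0,0,0,1,0,0,0,0]'
python3 -c "
from h import *
s=r.read_state(); print(s['tcp_pos'],s['orientation'])
for n in('top','scene'):
  c=cap(n); h=proj(c,[[.6,-.01,.05]])[0]; x,y=int(h[0]),int(h[1]); f=c['frame'][max(0,y-100):y+100,max(0,x-130):x+130]
  cv2.imwrite('pics/in1%s.png'%n,cv2.resize(f,None,fx=2,fy=2,interpolation=cv2.INTER_CUBIC)); np.save(n+'1.npy',c,allow_pickle=True)
a,b=cv2.imread('pics/in1top.png'),cv2.imread('pics/in1scene.png'); print(a.shape,b.shape)
h=min(a.shape[0],b.shape[0]); o=np.hstack([a[:h],b[:h]]); cv2.imwrite('pics/in1.png',cv2.resize(o,(800,int(o.shape[0]*800/o.shape[1]))))"
```

```text
time: 9.45
tcp_pos: [0.6317, -0.0236, 0.1133]
orientation: [3.14, 0.001, 0.504]
wrist_force: [-0.2, 0.3, -1.5]
gripper_width: 0.261
grip_force: 61.7
time: 10.2
tcp_pos: [0.6328, -0.0196, 0.0623]
orientation: [3.141, -0.002, 0.329]
wrist_force: [-0.2, -0.4, -2.4]
gripper_width: 0.261
grip_force: 61.7
[ 0.63279815 -0.01960858  0.06227058] [ 3.14121180e+00 -1.86414373e-03  3.29081526e-01]
(400, 520, 3) (400, 520, 3)
```

View pics/in1.png

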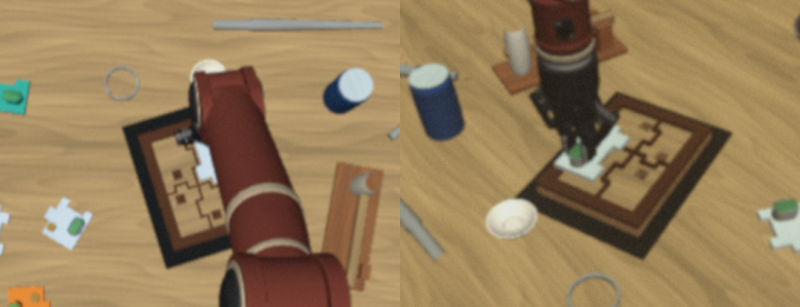

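```bash
sed -i 's/def fitp(c,k,p0,z=0.008,R=0.09,S=1500,white=None,full=False):/def fitp(c,k,p0,z=0.008,R=0.09,S=1500,hand=False):/; s/for o,hx,hy,h in((so,.021,.014,.021),/for o,hx,hy,h in((so,.021,.033 if hand else .014,.15 if hand else .021),/' h.py
cat >> h.py <<'E'
def over(c,polys,name,ctr,half=(75,55),f=5):
    u,v=np.round(proj(c,[ctr])[0]).astype(int); u0,v0=max(0,u-half[0]),max(0,v-half[1])
    im=cv2.resize(c['frame'][v0:v+half[1],u0:u+half[0]],None,fx=f,fy=f,interpolation=cv2.INTER_CUBIC)
    for P,col in polys:
        q=((proj(c,P)-[u0,v0]+.5)*f).round().astype(np.int32); cv2.polylines(im,[q],True,col,1)
    cv2.imwrite(name,im)
def P3(P,z): return np.c_[P,np.full(len(P),z)]
E
python3 -c "
from h import *
c=np.load('scene1.npy',allow_pickle=True).item()
st=np.array([.6328,-.0196]); w=-2.8125; z=.0566
p0=np.r_[st-tf((-.024,.004),(0,0,w))[0],w]; p,e=fitp(c,1,p0,z=z,hand=True); print(p0,p,e, 'along x',np.array([np.cos(w),np.sin(w)])@(p-p0)[:2],'y',np.array([-np.sin(w),np.cos(w)])@(p-p0)[:2])
print(fitlid(np.load('scene0.npy',allow_pickle=True).item(),(.557,-.007,-2.815)))
L=(.5568,-.0074,-2.812); cel=lambda k:tf(outline(k)+np.array(CELL[k])/1e3,L)
over(c,[(P3(tf(outline(1),p),z),(0,0,255))]+[(P3(cel(k),.026),(255,0,0)) for k in(1,2,3,4)],'pics/ov1.png',(.57,-.01,.03))
"
```

```text
[ 0.6087952  -0.02357108 -2.8125    ] [ 0.60814503 -0.01952108 -2.83951434] 3.4046859494989117 along x -0.0006936236030430842 y -0.004042789501056115
(array([ 0.55796783, -0.0053397 , -2.81766428]), np.float64(-0.9072456144030958))
```

View pics/ov1.png

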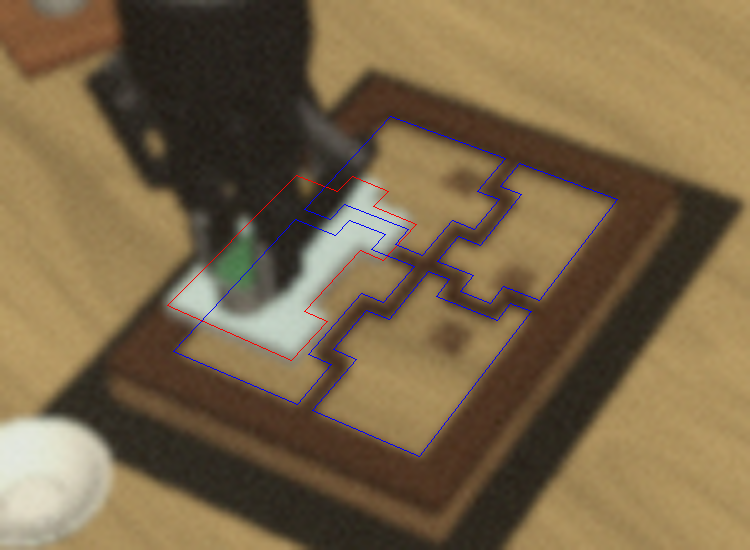

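```bash
cat >> h.py <<'E'
def fity(c,k,p0,z,box_half=(.019,.033),hh=.15):
    "fixed yaw fit in the raw image, hand region ignored -> offset in plaque axes"
    T=c['frame'].astype(int); B,Rr=T[...,0],T[...,2]
    g=np.clip((B-Rr+45)/50.,0,1)*(B>110); f=4
    u,v=np.round(proj(c,[[p0[0],p0[1],z]])[0]).astype(int); H=60
    g=cv2.resize(g[v-H:v+H,u-H:u+H],None,fx=f,fy=f,interpolation=cv2.INTER_LINEAR); g=cv2.GaussianBlur(g,(0,0),3)
    px=lambda P:np.round(((proj(c,P)-[u-H,v-H]+.5)*f-.5)*16).astype(np.int32)
    bx=np.array([[-1,-1],[1,-1],[1,1],[-1,1]]); so,ro=np.array(SH[k][4])/1e3,np.array(SH[k][5])/1e3
    def model(p):
        t=np.zeros(g.shape,np.float32); w=t+1; o=outline(k)
        for zz in(z,z-.004,z-.008): cv2.fillPoly(t,[px(P3(tf(o,p),zz))],1,shift=4)
        for o_,hf,h in((so,box_half,hh),(ro,(.011,.011),.020)):
            q=tf(bx*hf+o_,p); hu=cv2.convexHull(np.r_[px(P3(q,z)),px(P3(q,z+h))]); cv2.fillConvexPoly(w,hu,0,shift=4)
        return cv2.GaussianBlur(t,(0,0),4),w
    def cost(d):
        p=np.r_[tf(d,(p0[0],p0[1],p0[2]))[0],p0[2]]; t,w=model(p); return (w*(t-g)**2).sum()/w.sum()*1e3
    rs=minimize(cost,[0,0],method='Nelder-Mead',options=dict(initial_simplex=[[0,0],[.004,0],[0,.004]],xatol=5e-5,fatol=1e-4)); return rs.x,rs.fun
E
python3 -c "
from h import *
c=np.load('scene0.npy',allow_pickle=True).item(); print('bench',fity(c,1,(.6268,.2318,-2.625),.008,(.021,.014),.021))
c=np.load('scene1.npy',allow_pickle=True).item()
p0=np.array([0.6087952,-0.02357108,-2.8125])
for z in(.053,.055,.0566,.058):
  for dw in(-.02,0,.02): print(z,dw,*fity(c,1,p0+[0,0,dw],z))
"
```

```text
bench (array([ 0.00116905, -0.0006178 ]), np.float64(22.70952752306984))
0.053 -0.02 [0.00682043 0.00322125] 12.62914574732866
0.053 0 [0.00719216 0.0032465 ] 12.593980017208564
0.053 0.02 [0.00702757 0.00296566] 12.764830250664197
0.055 -0.02 [0.00494721 0.00200166] 12.822364788463254
0.055 0 [0.005439   0.00209625] 12.83137615819474
0.055 0.02 [0.0049581  0.00205973] 12.987155639051174
0.0566 -0.02 [0.00430454 0.00139148] 13.03222307883676
0.0566 0 [0.00461636 0.00131398] 13.106834262404556
0.0566 0.02 [0.00386024 0.00101046] 13.265212933660862
0.058 -0.02 [0.00292582 0.00047397] 13.161886830546104
0.058 0 [0.00251954 0.00019404] 13.112288543488042
0.058 0.02 [ 2.86437821e-03 -5.30314445e-05] 13.287364893608919
```

```bash
python3 -c "
from h import *
L=(.5565,-.0088,-2.809); s=tf((-.067-.0011,.035),L)[0]; print(s); need(s[0],s[1],.042,L[2])"
```

```text
[ 0.63229537 -0.01964768]
at [ 0.6325 -0.0197  0.062 ] rpy [ 3.141e+00 -1.000e-03  3.290e-01] t 10.3 F [ 1.3  0.2 -1.2] w 0.263
shift (before turn) tx ty tz [-0.01 -0.01  1.  ] roll -0.03
```

Already on target. I'll descend to just above the lid, then into the cell in small steps.

```bash
python3 -m jog '[1,0,0,0.5,-0.03, 1,0,0,0.5,0, 1,0,0,0,0, 1,0,0,0,0]'
python3 -m jog '[1,0,0,0.2,0, 1,0,0,0,0]'
python3 -m jog '[1,0,0,0.1,0, 1,0,0,0,0]'
python3 -m jog '[1,0,0,0.1,0, 1,0,0,0,0]'
python3 -m jog '[1,0,0,0.1,0, 1,0,0,0,0]'
```

```text
time: 10.8
tcp_pos: [0.6321, -0.0197, 0.0411]
orientation: [-3.141, 0.0, 0.332]
wrist_force: [0.3, 0.6, -1.0]
gripper_width: 0.262
grip_force: 61.7
time: 11.05
tcp_pos: [0.6319, -0.0197, 0.0371]
orientation: [-3.141, 0.0, 0.332]
wrist_force: [0.3, 0.5, -1.6]
gripper_width: 0.263
grip_force: 61.7
time: 11.3
tcp_pos: [0.632, -0.0197, 0.0352]
orientation: [-3.141, 0.0, 0.332]
wrist_force: [0.2, 0.5, -1.2]
gripper_width: 0.262
grip_force: 61.7
time: 11.55
tcp_pos: [0.632, -0.0197, 0.0332]
orientation: [-3.141, 0.0, 0.332]
wrist_force: [-0.3, -0.7, -2.0]
gripper_width: 0.26
grip_force: 61.7
time: 11.8
tcp_pos: [0.6323, -0.0197, 0.0318]
orientation: [3.141, -0.001, 0.332]
wrist_force: [-0.1, -0.1, 1.2]
gripper_width: 0.263
grip_force: 62.0
```

```bash
python3 -m jog '[0.6,0,0,0,0, 0.45,0,0,0,0, 0.45,0,0,0,0, 0.45,0,0,-0.5,0, 0.45,0,0,-1,0, 0.45,0,0,-1,0, 0.4,0,0,-1,0, 0,0,0,-1,0, 0,0,0,0,0]'
python3 -c "
from h import *
p=(.4668,.2385,2.636); s=tf((-.004,.018),p)[0]; print(s); need(s[0],s[1],.1,p[2])"
```

```text
time: 12.92
tcp_pos: [0.6336, -0.0196, 0.1237]
orientation: [3.14, -0.005, 0.332]
wrist_force: [-0.2, -0.1, 0.7]
gripper_width: 0.986
grip_force: 0.0
[0.46158168 0.22081472]
at [ 0.6336 -0.0196  0.1237] rpy [ 3.14  -0.005  0.332] t 12.925 F [-0.2 -0.1  0.7] w 0.986
shift (before turn) tx ty tz [ -4.21 -14.17   1.19] roll 6.98
```

```bash
python3 -m jog '[0,-0.3,-1,0,0, 0,-0.3,-1,0,0, 0,-0.3,-1,0,0, 0,-0.3,-1,0,0, 0,-0.3,-1,0,0, 0,-0.3,-1,0,0, 0,-0.3,-1,0,0, 0,-0.3,-1,0,0, 0,-0.3,-1,0,0, 0,-0.3,-1,0,0, 0,-0.3,-1,0,0, 0,-0.3,-1,0,0]'
python3 -m jog '[0,-0.3,-1,0,0, 0,-0.3,-1,0,0, 0,0,-0.17,0,1, 0,0,0,0,1, 0,0,0,0,1, 0,0,0,0,1, 0,0,0,0,1, 0,0,0,0,1, 0,0,0,0,1, 0,0,0,0,0, 0,0,0,0,0]'
python3 -c "
from h import *
for n in('scene','top'):
  c=cap(n); np.save(n+'2.npy',c,allow_pickle=True); print(n,fitp(c,2,(.4668,.2385,2.636)),fitp(c,4,(.447,.381,2.995)))
  d=[fitp(c,1,(.61,-.023,-2.81),z=.026)];print(d)
p=(.4668,.2385,2.636); s=tf((-.004,.018),p)[0]; need(s[0],s[1],.0137,p[2])
over(c,[],'pics/t2.png',(.57,-.01,.03))
"
```

```text
time: 14.42
tcp_pos: [0.4849, 0.1848, 0.1214]
orientation: [-3.142, -0.0, 0.332]
wrist_force: [-0.1, -0.5, -0.2]
gripper_width: 1.002
grip_force: 0.0
time: 15.8
tcp_pos: [0.46, 0.2211, 0.1214]
orientation: [-3.141, 0.0, -0.506]
wrist_force: [-0.3, 0.3, 0.6]
gripper_width: 0.999
grip_force: 0.0
scene (array([0.46679669, 0.2399862 , 2.63697765]), np.float64(1.8145246181769623)) (array([0.44749911, 0.38286802, 2.9822729 ]), np.float64(1.2071666783450299))
[(array([ 0.60711922, -0.02281392, -2.80045516]), np.float64(1.0147544481229902))]
top (array([0.4674842 , 0.23652885, 2.61492986]), np.float64(89.21508123158868)) (array([0.44796519, 0.38630471, 2.85567261]), np.float64(32.80793984636846))
[(array([ 0.60789543, -0.02451338, -2.80525531]), np.float64(2.727721111401744))]
at [0.4601 0.2209 0.1214] rpy [-3.141  0.    -0.506] t 15.9 F [-0.1  0.1  0.7] w 0.997
shift (before turn) tx ty tz [ 0.07 -0.03  5.38] roll -0.01
```

View pics/t2.png

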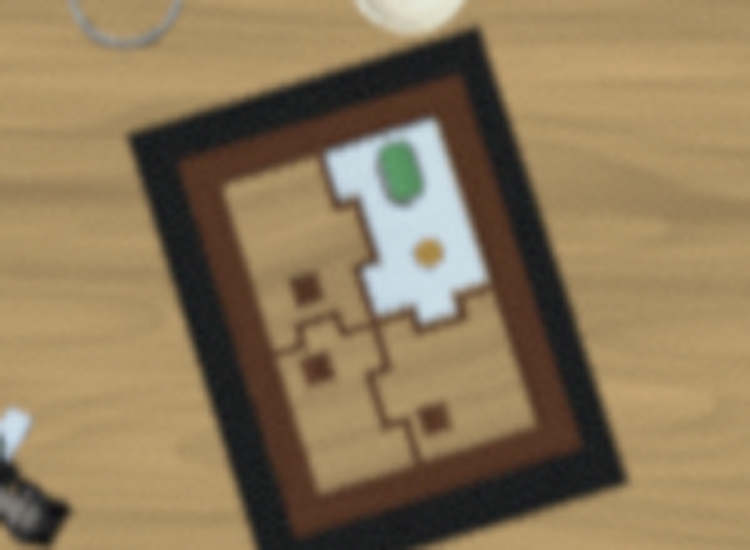

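Plaque 1 is seated in its cell (top-right of the lid, rivet at (428,253)). Now I'll grasp plaque 2.

```bash
python3 -m jog '[0,0.07,-0.03,1,0, 0,0,0,1,0, 0,0,0,1,0, 0,0,0,1,0, 0,0,0,0.7,0, 0,0,0,0.4,0, 0,0,0,0.25,0, 0,0,0,0,0, 0,0,0,0,0]' 60
python3 -m jog '[0.5,0,0,0,0, 1,0,0,0,0, 1,0,0,0,0, 1,0,0,0,0, 1,0,0,0,0, 1,0,0,0,0, 1,0,0,0,0]'
python3 -m jog '[1,0,0,-0.5,0, 1,0,0,-1,0, 1,0,0,-1,0, 1,0,0,-1,0, 1,0,0,-1,0, 1,0,0,-0.5,0, 1,0,0,0,0, 1,0,0,0,0]'
python3 -c "
from h import *
L=(.5565,-.0088,-2.809); s=tf((.053-.004,.031+.018),L)[0]; print(s,tf((-.004,.018),(.4668,.2384,2.636))); need(s[0],s[1],.06,L[2])"
```

```text
time: 17.02
tcp_pos: [0.4621, 0.2208, 0.0148]
orientation: [-3.141, -0.001, -0.508]
wrist_force: [-1.2, -0.4, 0.8]
gripper_width: 1.001
grip_force: 0.0
time: 17.9
tcp_pos: [0.462, 0.2207, 0.0147]
orientation: [-3.141, -0.0, -0.508]
wrist_force: [-1.1, -0.3, 5.7]
gripper_width: 0.262
grip_force: 60.0
time: 18.9
tcp_pos: [0.4611, 0.2203, 0.1136]
orientation: [3.14, 0.001, -0.507]
wrist_force: [-0.3, 0.2, -1.0]
gripper_width: 0.264
grip_force: 59.4
[ 0.52618349 -0.07111299] [[0.46158168 0.22071472]]
at [0.4611 0.2203 0.1136] rpy [ 3.14e+00  1.00e-03 -5.07e-01] t 18.9 F [-0.3  0.2 -1. ] w 0.264
shift (before turn) tx ty tz [ 9.93 11.15  2.68] roll -7.0
```

```bash
python3 -m jog '[1,0.83,0.93,0,0, 1,0.83,0.93,0,0, 1,0.83,0.93,0,0, 1,0.83,0.93,0,0, 1,0.83,0.93,0,0, 1,0.83,0.93,0,0, 1,0.83,0.93,0,0, 1,0.83,0.93,0,0, 1,0.83,0.93,0,0, 1,0.83,0.93,0,0, 1,0.83,0.93,0,0, 1,0.83,0.93,0,0]'
python3 -m jog '[1,0,0,0,-1, 1,0,0,0,-1, 1,0,0,0,-1, 1,0,0,0,-1, 1,0,0,0,-1, 1,0,0,0,-1, 1,0,0,0,-1, 1,0,0,1,0, 1,0,0,1,0, 1,0,0,0.6,0, 1,0,0,0,0, 1,0,0,0,0]'
python3 -c "
from h import *
L=(.5565,-.0088,-2.809); s=tf((.0487,.049),L)[0]; need(s[0],s[1],.0427,L[2])"
```

```text
time: 20.4
tcp_pos: [0.5268, -0.072, 0.1133]
orientation: [3.141, 0.002, -0.508]
wrist_force: [0.2, 0.6, -0.8]
gripper_width: 0.259
grip_force: 59.4
time: 21.9
tcp_pos: [0.5278, -0.0713, 0.0627]
orientation: [3.141, -0.001, 0.332]
wrist_force: [0.1, -0.5, -1.4]
gripper_width: 0.261
grip_force: 59.4
at [ 0.5278 -0.0713  0.0627] rpy [ 3.141e+00 -1.000e-03  3.320e-01] t 21.9 F [ 0.1 -0.5 -1.4] w 0.261
shift (before turn) tx ty tz [-0.06 -0.03  1.  ] roll -0.0
```

```bash
python3 -m jog '[1,-0.06,-0.03,0.5,0, 1,0,0,0.5,0, 1,0,0,0,0, 1,0,0,0,0]'
python3 -m jog '[1,0,0,0.2,0, 1,0,0,0,0]'
python3 -m jog '[1,0,0,0.1,0, 1,0,0,0,0]'
python3 -m jog '[1,0,0,0.1,0, 1,0,0,0,0]'
python3 -m jog '[1,0,0,0.1,0, 1,0,0,0,0]'
```

```text
time: 22.4
tcp_pos: [0.5261, -0.0711, 0.0422]
orientation: [-3.142, -0.0, 0.333]
wrist_force: [-1.1, -0.6, -0.9]
gripper_width: 0.261
grip_force: 59.4
time: 22.65
tcp_pos: [0.5258, -0.0711, 0.0381]
orientation: [-3.141, 0.0, 0.332]
wrist_force: [0.3, 0.2, -1.3]
gripper_width: 0.261
grip_force: 59.4
time: 22.9
tcp_pos: [0.5259, -0.0711, 0.0362]
orientation: [-3.141, 0.0, 0.332]
wrist_force: [0.8, 0.1, -1.9]
gripper_width: 0.26
grip_force: 59.4
time: 23.15
tcp_pos: [0.5259, -0.0711, 0.0342]
orientation: [-3.141, 0.0, 0.332]
wrist_force: [0.1, -0.9, -1.5]
gripper_width: 0.259
grip_force: 59.4
time: 23.4
tcp_pos: [0.5262, -0.0711, 0.0328]
orientation: [3.141, -0.0, 0.332]
wrist_force: [-1.2, -0.8, 2.3]
gripper_width: 0.261
grip_force: 59.8
```

```bash
python3 -m jog '[0.6,0,0,0,0, 0.45,0,0,0,0, 0.45,0,0,0,0, 0.45,0,0,-0.5,0, 0.45,0,0,-1,0, 0.45,0,0,-1,0, 0.4,0,0,-1,0, 0,0,0,-1,0, 0,0,0,0,0]'
python3 -c "
from h import *
p=(.4473,.3812,2.995); s=tf((.017,-.008),p)[0]; print(s); need(s[0],s[1],.1,p[2])"
```

```text
time: 24.52
tcp_pos: [0.5272, -0.0712, 0.1242]
orientation: [3.14, -0.004, 0.332]
wrist_force: [0.3, 0.2, 0.1]
gripper_width: 0.985
grip_force: 0.0
[0.43165088 0.39159736]
at [ 0.5272 -0.0712  0.1242] rpy [ 3.14  -0.004  0.332] t 24.525 F [0.3 0.2 0.1] w 0.985
shift (before turn) tx ty tz [  3.03 -23.43   1.21] roll 3.99
```

```bash
python3 -m jog '[0,0.13,-1,0,0, 0,0.13,-1,0,0, 0,0.13,-1,0,0, 0,0.13,-1,0,0, 0,0.13,-1,0,0, 0,0.13,-1,0,0, 0,0.13,-1,0,0, 0,0.13,-1,0,0, 0,0.13,-1,0,0, 0,0.13,-1,0,0, 0,0.13,-1,0,0, 0,0.13,-1,0,0]'
python3 -m jog '[0,0.13,-1,0,0, 0,0.13,-1,0,0, 0,0.13,-1,0,0, 0,0.13,-1,0,0, 0,0.13,-1,0,0, 0,0.13,-1,0,0, 0,0.13,-1,0,0, 0,0.13,-1,0,0, 0,0.13,-1,0,0, 0,0.13,-1,0,0, 0,0.13,-1,0,0, 0,0.04,-0.43,0,0]'
python3 -m jog '[0,0,0,0,1, 0,0,0,0,1, 0,0,0,0,1, 0,0,0,0,1, 0,0,0,0,0, 0,0,0,0,0]'
python3 -c "
from h import *
for n in('scene','top'):
  c=cap(n); np.save(n+'3.npy',c,allow_pickle=True); print(n,fitp(c,4,(.447,.381,2.995)),'seated',fitp(c,1,(.607,-.023,-2.81),z=.026),fitp(c,2,(.5163,-.055,-2.81),z=.026))
p=(.4473,.3812,2.995); s=tf((.017,-.008),p)[0]; need(s[0],s[1],.0137,p[2])
L=(.5565,-.0088,-2.809);print(tf(np.array([CELL[1],CELL[2]])/1e3,L))
"
```

```text
time: 26.02
tcp_pos: [0.4751, 0.168, 0.1213]
orientation: [-3.141, 0.003, 0.335]
wrist_force: [-0.2, -0.9, 0.4]
gripper_width: 1.002
grip_force: 0.0
time: 27.52
tcp_pos: [0.4296, 0.3936, 0.1224]
orientation: [-3.141, -0.0, 0.334]
wrist_force: [-0.3, 0.5, -0.4]
gripper_width: 0.997
grip_force: 0.0
time: 28.28
tcp_pos: [0.4304, 0.3915, 0.1224]
orientation: [3.141, -0.0, -0.146]
wrist_force: [0.1, -0.1, -0.2]
gripper_width: 1.001
grip_force: 0.0
scene (array([0.4478399 , 0.38267509, 2.99735922]), np.float64(1.2415077826879652)) seated (array([ 0.60684018, -0.02294859, -2.80451267]), np.float64(38.107110340535044)) (array([ 0.51549396, -0.05407687, -2.80632994]), np.float64(74.09668716978314))
top (array([0.44747417, 0.37904838, 3.0140704 ]), np.float64(10.02407134773621)) seated (array([ 0.60770183, -0.02438727, -2.80441789]), np.float64(56.315795393154346)) (array([ 0.5159978 , -0.0556495 , -2.81273904]), np.float64(95.57459901773075))
at [0.4304 0.3915 0.1224] rpy [ 3.142  0.    -0.147] t 28.375 F [-0.1  0.1  0.5] w 1.0
shift (before turn) tx ty tz [ 0.06 -0.01  5.43] roll -0.0
[[ 0.60726489 -0.0240619 ]
 [ 0.51652579 -0.05540539]]
```

```bash
python3 -m jog '[0,0.06,-0.01,1,0, 0,0,0,1,0, 0,0,0,1,0, 0,0,0,1,0, 0,0,0,0.7,0, 0,0,0,0.4,0, 0,0,0,0.3,0, 0,0,0,0,0, 0,0,0,0,0]' 60
python3 -m jog '[0.5,0,0,0,0, 1,0,0,0,0, 1,0,0,0,0, 1,0,0,0,0, 1,0,0,0,0, 1,0,0,0,0, 1,0,0,0,0]'
python3 -m jog '[1,0,0,-0.5,0, 1,0,0,-1,0, 1,0,0,-1,0, 1,0,0,-1,0, 1,0,0,-1,0, 1,0,0,-0.5,0, 1,0,0,0,0, 1,0,0,0,0]'
python3 -c "
from h import *
L=(.5565,-.0088,-2.809); s=tf((.053+.017,-.037-.008),L)[0]; print(s); need(s[0],s[1],.06,L[2])"
```

```text
time: 29.5
tcp_pos: [0.4319, 0.392, 0.0149]
orientation: [-3.141, -0.001, -0.147]
wrist_force: [0.6, -1.4, 0.4]
gripper_width: 1.003
grip_force: 0.0
time: 30.38
tcp_pos: [0.4317, 0.3919, 0.0148]
orientation: [-3.141, -0.0, -0.147]
wrist_force: [0.2, -0.3, 4.5]
gripper_width: 0.261
grip_force: 60.8
time: 31.38
tcp_pos: [0.431, 0.3911, 0.1135]
orientation: [3.14, 0.001, -0.148]
wrist_force: [0.4, 0.6, -2.7]
gripper_width: 0.256
grip_force: 60.2
[0.47564381 0.01087933]
at [0.431  0.3911 0.1135] rpy [ 3.14e+00  1.00e-03 -1.48e-01] t 31.375 F [ 0.4  0.6 -2.7] w 0.256
shift (before turn) tx ty tz [ 5.   18.48  2.67] roll -4.0
```

```bash
python3 -m jog '[1,0.26,0.97,0,0, 1,0.26,0.97,0,0, 1,0.26,0.97,0,0, 1,0.26,0.97,0,0, 1,0.26,0.97,0,0, 1,0.26,0.97,0,0, 1,0.26,0.97,0,0, 1,0.26,0.97,0,0, 1,0.26,0.97,0,0, 1,0.26,0.97,0,0, 1,0.26,0.97,0,0, 1,0.26,0.97,0,0]'
python3 -m jog '[1,0.26,0.97,0,0, 1,0.26,0.97,0,0, 1,0.26,0.97,0,0, 1,0.26,0.97,0,0, 1,0.26,0.97,0,0, 1,0.26,0.97,0,0, 1,0.3,1,0,0, 1,0,0,0,0, 1,0,0,0,-1, 1,0,0,0,-1, 1,0,0,0,-1, 1,0,0,0,-1]'
python3 -m jog '[1,0,0,1,0, 1,0,0,1,0, 1,0,0,0.6,0, 1,0,0,0,0, 1,0,0,0,0]'
python3 -c "
from h import *
L=(.5565,-.0088,-2.809); s=tf((.07,-.045),L)[0]; need(s[0],s[1],.0427,L[2])"
```

```text
time: 32.88
tcp_pos: [0.4592, 0.1509, 0.1144]
orientation: [-3.141, -0.0, -0.148]
wrist_force: [0.7, -0.5, -1.1]
gripper_width: 0.262
grip_force: 60.2
time: 34.38
tcp_pos: [0.4755, 0.0131, 0.1144]
orientation: [-3.141, -0.0, 0.338]
wrist_force: [-0.1, 0.2, -0.9]
gripper_width: 0.266
grip_force: 60.2
time: 35.0
tcp_pos: [0.4762, 0.0122, 0.0628]
orientation: [3.142, -0.001, 0.333]
wrist_force: [0.3, -0.6, -0.9]
gripper_width: 0.259
grip_force: 60.2
at [0.4762 0.0122 0.0628] rpy [ 3.142e+00 -1.000e-03  3.330e-01] t 35.0 F [ 0.3 -0.6 -0.9] w 0.259
shift (before turn) tx ty tz [-0.05  0.05  1.01] roll 0.0
```

```bash
python3 -m jog '[1,-0.05,0.05,0.5,0, 1,0,0,0.5,0, 1,0,0,0,0, 1,0,0,0,0]'
python3 -m jog '[1,0,0,0.2,0, 1,0,0,0,0]'
python3 -m jog '[1,0,0,0.1,0, 1,0,0,0,0]'
python3 -m jog '[1,0,0,0.1,0, 1,0,0,0,0]'
python3 -m jog '[1,0,0,0.1,0, 1,0,0,0,0]'
```

```text
time: 35.5
tcp_pos: [0.4752, 0.0106, 0.0422]
orientation: [-3.141, 0.0, 0.332]
wrist_force: [0.1, 0.7, -0.7]
gripper_width: 0.259
grip_force: 60.2
time: 35.75
tcp_pos: [0.4751, 0.0105, 0.0382]
orientation: [-3.141, 0.0, 0.332]
wrist_force: [-0.7, -0.5, -0.9]
gripper_width: 0.259
grip_force: 60.2
time: 36.0
tcp_pos: [0.4751, 0.0106, 0.0362]
orientation: [-3.141, 0.0, 0.332]
wrist_force: [-0.0, -0.3, -1.6]
gripper_width: 0.263
grip_force: 60.2
time: 36.25
tcp_pos: [0.4751, 0.0105, 0.0342]
orientation: [-3.141, 0.0, 0.332]
wrist_force: [-0.7, -0.1, -1.9]
gripper_width: 0.257
grip_force: 60.2
time: 36.5
tcp_pos: [0.4753, 0.0106, 0.0327]
orientation: [3.141, -0.0, 0.332]
wrist_force: [-1.2, 0.5, 3.8]
gripper_width: 0.262
grip_force: 60.7
```

```bash
python3 -m jog '[0.6,0,0,0,0, 0.45,0,0,0,0, 0.45,0,0,0,0, 0.45,0,0,-0.5,0, 0.45,0,0,-1,0, 0.45,0,0,-1,0, 0.4,0,0,-1,0, 0,0,0,-1,0, 0,0,0,-1,0, 0,0,0,-1,0, 0,0,0,-1,0, 0,0,0,0,0]'
python3 -c "
from h import *
need(.4927,-.3003,.14,-.155)
c=cap('scene'); print(fitp(c,4,(.4905,.0085,-2.81),z=.026)); np.save('scene4.npy',c,allow_pickle=True)
for d in(0,.06,.15): print(d,proj(c,[.552-.988*d,-.309+.154*d,.102-.033*(d>0)]))
over(c,[],'pics/m1.png',(.5,-.27,.05))"
```

```text
time: 38.0
tcp_pos: [0.4761, 0.0106, 0.184]
orientation: [3.14, -0.004, 0.332]
wrist_force: [0.5, 0.6, 0.8]
gripper_width: 1.0
grip_force: 0.0
at [0.4761 0.0106 0.184 ] rpy [ 3.14  -0.004  0.332] t 38.0 F [0.5 0.6 0.8] w 1.0
shift (before turn) tx ty tz [-4.29 14.97  2.2 ] roll 4.06
(array([ 0.49351781,  0.00999222, -2.79712118]), np.float64(130.85962486974054))
0 [[179.98467495 118.09741258]]
0.06 [[202.50534919 121.44987602]]
0.15 [[231.79626899 111.24907168]]
```

View pics/m1.png

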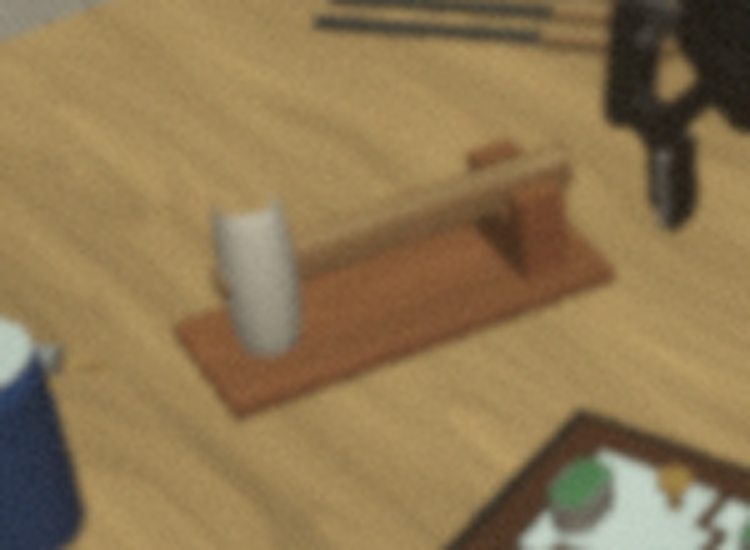

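```bash
cat >> h.py <<'E'
def mpolys(x,y,w,z0=.012):
    t=np.linspace(0,2*np.pi,40); ci=lambda rr,h:(P3(np.c_[x+rr*np.cos(t),y+rr*np.sin(t)],z0+h),(0,0,255))
    b=np.array([[-.021,.009],[-.191,.009],[-.191,-.009],[-.021,-.009]])
    return [ci(.016,0),ci(.021,.045),ci(.016,.09),(P3(tf(b,(x,y,w)),z0+.057),(255,0,0)),(P3(tf(b,(x,y,w)),z0+.033),(0,255,0))]
E
python3 -c "
from h import *
c=np.load('scene4.npy',allow_pickle=True).item()
u,v=np.round(proj(c,[(.5,-.27,.05)])[0]).astype(int); o=np.array([u-75,v-55])
print('foot',atz(c,[np.array([268,343])/5+o],.012),'handle top far/near',atz(c,[np.array([565,155])/5+o],.069))
over(c,mpolys(.552,-.309,-.155),'pics/m2.png',(.5,-.27,.05))"
```

```text
foot [[ 0.55326426 -0.30611784  0.012     ]] handle top far/near [[ 0.36956014 -0.26990168  0.069     ]]
```

View pics/m2.png

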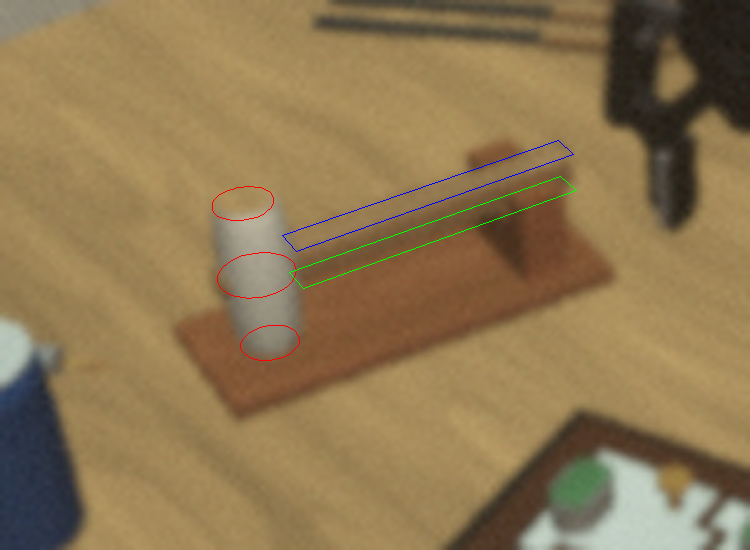

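```bash
python3 -m jog '[0,-0.36,1,0,0, 0,-0.36,1,0,0, 0,-0.36,1,0,0, 0,-0.36,1,0,0, 0,-0.36,1,0,0, 0,-0.36,1,0,0, 0,-0.36,1,0,0, 0,-0.36,1,0,0, 0,0,1,0,0, 0,0,1,0,0, 0,0,1,0,0, 0,0,1,0,0]'
python3 -m jog '[0,-0.36,1,0,0, 0,-0.36,1,0,0, 0,-0.36,0.97,0,0, 0,-0.3,0,0,1, 0,0,0,0,1, 0,0,0,0,1, 0,0,0,0,1, 0,0,0,0,0, 0,0,0,0,0]'
python3 -c "
from h import *
need(.4927,-.3003,.038,-.155)
c=cap('top');np.save('top4.npy',c,allow_pickle=True)
for k,p in((1,(.607,-.023,-2.81)),(2,(.516,-.055,-2.81)),(4,(.494,.0088,-2.81))): print(k,fitp(c,k,p,z=.026,R=.06))
over(c,[],'pics/t4.png',(.55,-.01,.03))"
```

```text
time: 39.55
tcp_pos: [0.4997, -0.2362, 0.1822]
orientation: [-3.141, -0.0, 0.333]
wrist_force: [0.9, 0.7, 0.3]
gripper_width: 1.0
grip_force: 0.0
time: 40.67
tcp_pos: [0.4922, -0.3006, 0.1823]
orientation: [-3.142, 0.0, -0.146]
wrist_force: [0.7, 0.5, 0.3]
gripper_width: 1.004
grip_force: 0.0
at [ 0.4922 -0.3006  0.1823] rpy [-3.142  0.    -0.146] t 40.675 F [0.7 0.5 0.3] w 1.004
shift (before turn) tx ty tz [ 0.02 -0.02  7.22] roll 0.07
1 (array([ 0.60772951, -0.02428723, -2.81133829]), np.float64(21.573641078082606))
2 (array([ 0.51398857, -0.05664394, -2.80110583]), np.float64(214.85911695333323))
4 (array([ 0.49437458,  0.00783988, -2.80905965]), np.float64(165.51296537342898))
```

View pics/t4.png

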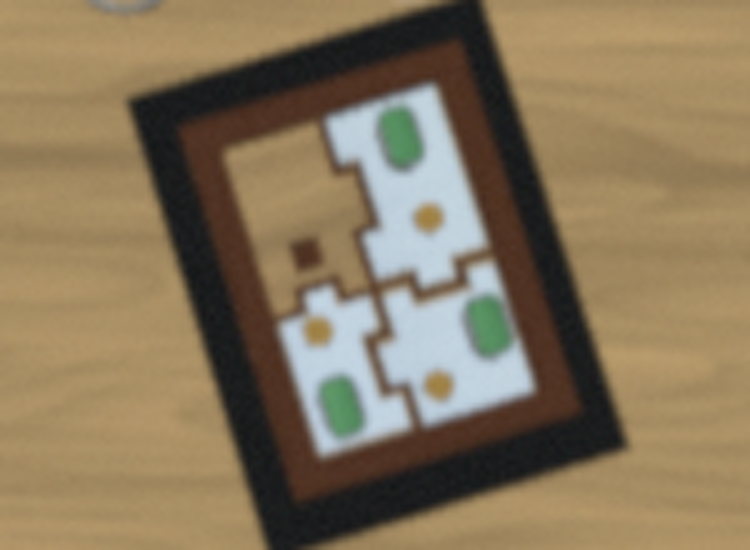

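All three plaques are seated, with rivets at (428,218), (438,385) and (318,331) in the crop. Next I'll take the mallet.

```bash
python3 -m jog '[0,0,0,1,0.07, 0,0,0,1,0, 0,0,0,1,0, 0,0,0,1,0, 0,0,0,1,0, 0,0,0,1,0, 0,0,0,0.6,0, 0,0,0,0.4,0, 0,0,0,0.15,0, 0,0,0,0,0, 0,0,0,0,0]' 120
python3 -m jog '[0.5,0,0,0,0, 1,0,0,0,0, 1,0,0,0,0, 1,0,0,0,0, 1,0,0,0,0, 1,0,0,0,0, 1,0,0,0,0, 1,0,0,0,0]'
python3 -m jog '[1,0,0,-0.3,0, 1,0,0,-0.5,0, 1,0,0,-1,0, 1,0,0,-1,0, 1,0,0,-1,0, 1,0,0,-0.2,0, 1,0,0,0,0, 1,0,0,0,0]'
```

```text
time: 42.1
tcp_pos: [0.4927, -0.3005, 0.0399]
orientation: [3.141, -0.001, -0.156]
wrist_force: [0.1, -0.4, -1.1]
gripper_width: 0.999
grip_force: 0.0
time: 43.1
tcp_pos: [0.4924, -0.3009, 0.0397]
orientation: [3.141, -0.001, -0.156]
wrist_force: [-1.4, -2.0, 5.4]
gripper_width: 0.191
grip_force: 117.5
time: 44.1
tcp_pos: [0.4916, -0.2997, 0.1183]
orientation: [-3.141, 0.002, -0.156]
wrist_force: [0.6, -0.3, -3.3]
gripper_width: 0.19
grip_force: 117.2
```

```bash
python3 -m jog '[1,0,0,-0.5,-1, 1,0,0,0,-1, 1,0,0,0,-1, 1,0,0,0,-1, 1,0,0,0,-1, 1,0,0,0,-1, 1,0,0,0,-1, 1,0,0,0,-1, 1,0,0,0,-1, 1,0,0,0,-1, 1,0,0,0,-1, 1,0,0,0,-1]' 120
python3 -m jog '[1,0,0,0,-1, 1,0,0,0,-1, 1,0,0,0,-0.4, 1,0,0,0,0, 1,0,0,0,0]'
python3 -c "
from h import *
L=(.5565,-.0088,-2.809); R=tf(np.array([(-17,35),(73,11),(25,-45)])/1e3,L); print(R)
need(R[0][0],R[0][1]-.06,.1027,1.571)"
```

```text
time: 45.6
tcp_pos: [0.4917, -0.3003, 0.1283]
orientation: [-3.14, -0.0, 1.288]
wrist_force: [0.3, 0.5, -2.7]
gripper_width: 0.191
grip_force: 117.4
time: 46.22
tcp_pos: [0.4921, -0.3003, 0.1289]
orientation: [-3.141, -0.0, 1.571]
wrist_force: [0.0, -0.1, -3.2]
gripper_width: 0.188
grip_force: 117.3
[[ 0.5839957  -0.03633156]
 [ 0.49109191 -0.0430313 ]
 [ 0.51817776  0.02557159]]
at [ 0.4921 -0.3003  0.1289] rpy [-3.141 -0.     1.571] t 46.225 F [ 0.  -0.1 -3.2] w 0.188
shift (before turn) tx ty tz [10.2   4.6   1.31] roll 0.0
```

```bash
python3 -m jog '[1,0.93,0.42,0,0, 1,0.93,0.42,0,0, 1,0.93,0.42,0,0, 1,0.93,0.42,0,0, 1,0.93,0.42,0,0, 1,0.93,0.42,0,0, 1,0.93,0.42,0,0, 1,0.93,0.42,0,0, 1,0.93,0.42,0,0, 1,0.93,0.42,0,0, 1,0.9,0.4,0,0, 1,0,0,0,0]'
python3 -m jog '[1,0,0,0.7,0, 1,0,0,0.6,0, 1,0,0,0,0, 1,0,0,0,0]'
python3 -c "
from h import *
need(.584,-.0963,.1027,1.571)
s=r.read_state(); p=s['tcp_pos']; w=s['orientation'][2]
c=cap('scene'); x,y=p[0]+.06*np.cos(w),p[1]+.06*np.sin(w)
t=np.linspace(0,6.28,30)
over(c,mpolys(x,y,w,p[2]-.0277)+[(P3(np.c_[.584+.009*np.cos(t),-.0363+.009*np.sin(t)],.045),(255,0,255))],'pics/b1.png',(.57,-.05,.06))"
```

```text
time: 47.72
tcp_pos: [0.585, -0.0931, 0.1296]
orientation: [3.141, -0.002, 1.576]
wrist_force: [0.1, -0.6, -1.8]
gripper_width: 0.185
grip_force: 117.3
time: 48.22
tcp_pos: [0.5841, -0.0965, 0.1032]
orientation: [-3.141, -0.0, 1.571]
wrist_force: [-0.2, 0.9, -2.6]
gripper_width: 0.188
grip_force: 117.3
at [ 0.5841 -0.0965  0.1032] rpy [-3.141 -0.     1.571] t 48.225 F [-0.2  0.9 -2.6] w 0.188
shift (before turn) tx ty tz [ 0.01 -0.    0.02] roll 0.0
```

View pics/b1.png

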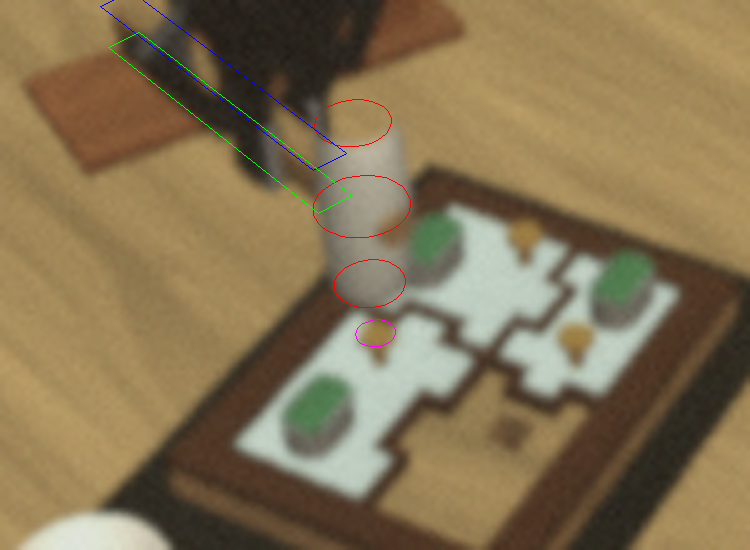

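```bash
python3 -m jog '[1,0,0,0.35,0, 1,0,0,1,0, 1,0,0,1,0, 1,0,0,0,0]'
python3 -m jog '[1,0,0,-1,0, 1,0,0,-1,0, 1,0,0,-0.35,0, 1,0,0,0,0]'
```

```text
time: 48.78
tcp_pos: [0.5853, -0.0967, 0.0566]
orientation: [3.139, 0.001, 1.571]
wrist_force: [-0.0, -0.3, -3.3]
gripper_width: 0.189
grip_force: 118.4
time: 49.28
tcp_pos: [0.5841, -0.0962, 0.1034]
orientation: [3.141, 0.0, 1.572]
wrist_force: [-0.6, -0.9, -2.2]
gripper_width: 0.188
grip_force: 118.1
```

```bash
python3 -c "
from h import *
s=r.read_state(); p=s['tcp_pos']; w=s['orientation'][2]
c=cap('scene'); x,y=p[0]+.06*np.cos(w),p[1]+.06*np.sin(w)
t=np.linspace(0,6.28,30)
over(c,mpolys(x,y,w,p[2]-.0277)+[(P3(np.c_[.584+.009*np.cos(t),-.0363+.009*np.sin(t)],.031),(255,0,255))],'pics/b2.png',(.57,-.05,.06))"
```

```text
(no output)
```

View pics/b2.png

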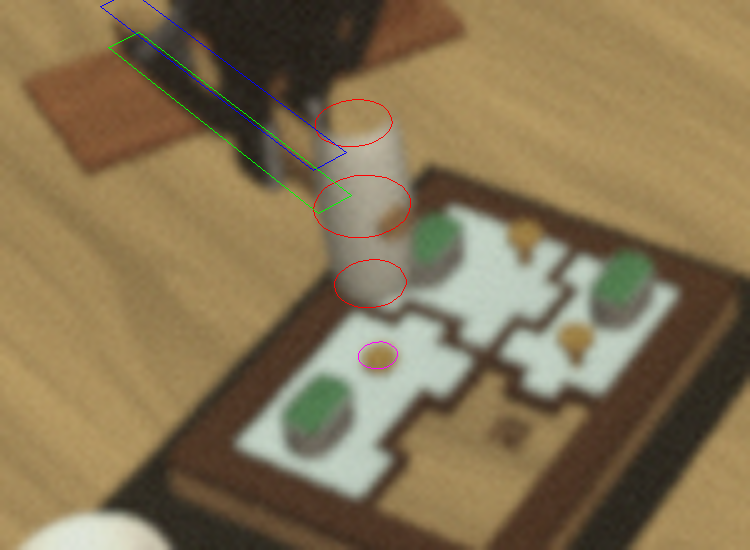

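```bash
python3 -m jog '[1,0,0,0.45,0, 1,0,0,1,0, 1,0,0,1,0, 1,0,0,0,0]'
python3 -m jog '[1,0,0,-1,0, 1,0,0,-1,0, 1,0,0,-0.4,0, 1,0,0,0,0]'
cat >> h.py <<'E'
def rivz(c,k,L=(.5568,-.0074,-2.811)):
    "rivet top above plate top (mm), from depth of the scene camera"
    C=cloud(c); lo=np.add(CELL[k],SH[k][5])/1e3; out=[]
    q=(C[...,:2]-np.array(L[:2]))@np.array([[np.cos(L[2]),-np.sin(L[2])],[np.sin(L[2]),np.cos(L[2])]])
    d=np.hypot(*(q-lo).transpose(2,0,1)); m=(d<.006)&(C[...,2]>.02)&(C[...,2]<.06); a=(d>.014)&(d<.020)&(C[...,2]>.015)&(C[...,2]<.04)
    return m.sum(),np.round([np.percentile(C[m][:,2],p)*1e3 for p in(20,50,80)],1),round(float(np.median(C[a][:,2]))*1e3,1)
E
python3 -c "
from h import *
c=cap('scene')
for k in(1,2,4): print(k,rivz(c,k))
need(.4911,-.1030,.1034,1.571)"
```

```text
time: 49.82
tcp_pos: [0.5837, -0.0979, 0.0531]
orientation: [-3.14, 0.002, 1.571]
wrist_force: [-0.3, -1.1, -1.7]
gripper_width: 0.186
grip_force: 120.4
time: 50.32
tcp_pos: [0.5839, -0.0961, 0.102]
orientation: [-3.141, -0.0, 1.572]
wrist_force: [0.6, 0.1, -3.3]
gripper_width: 0.184
grip_force: 119.9
1 (np.int64(19), array([30. , 31.4, 32.4]), 26.2)
2 (np.int64(31), array([26.8, 37.2, 44.9]), 26.5)
4 (np.int64(32), array([27.2, 33.4, 45.7]), 26.1)
at [ 0.5835 -0.0962  0.1015] rpy [-3.14  -0.     1.572] t 50.375 F [-0.3  0.  -3.3] w 0.19
shift (before turn) tx ty tz [-0.34 -4.62 -0.1 ] roll 0.01
```

```bash
cat >> h.py <<'E'
def mtilt(c):
    s=r.read_state(); p=s['tcp_pos']; w=s['orientation'][2]; h=p[:2]+.06*np.array([np.cos(w),np.sin(w)])
    C=cloud(c).reshape(-1,3); I=c['frame'].reshape(-1,3).astype(int); d=np.hypot(*(C[:,:2]-h).T)
    m=(d<.032)&(C[:,2]>p[2]-.04)&(C[:,2]<p[2]+.08)&(np.ptp(I,axis=1)<45)&(I.min(1)>90); q=C[m]; z0,z1=np.percentile(q[:,2],[1,99]); 
    e=(q[:,:2]-h)@np.array([[np.cos(w),np.sin(w)],[np.sin(w),-np.cos(w)]])
    bins=[np.round(np.r_[e[s].mean(0)*1e3,s.sum()],1) for a in np.arange(z0,z1,(z1-z0)/6) for s in[(q[:,2]>=a)&(q[:,2]<a+(z1-z0)/6)]]
    print('face z',z0,'top',z1,'tcp z',p[2],'slices tool x,y mm,n',*bins)
E
python3 -c "
from h import *
c=cap('scene'); mtilt(c)"
```

```text
face z 0.08348719255760145 top 0.1693457232617318 tcp z 0.10125485464281139 slices tool x,y mm,n [16.7  5.8 57. ] [16.2  5.7 78. ] [13.5 10.5 63. ] [12.9  7.5 88. ] [ 11.9   5.5 101. ] [  9.1   5.2 107. ]
```

```bash
python3 -m jog '[1,-0.14,-0.9,0,0, 1,0,-1,0,0, 1,0,-1,0,0, 1,0,-1,0,0, 1,0,-0.72,0,0, 1,0,0,0,0, 1,0,0,0,0]'
python3 -m jog '[1,0,0,0.43,0, 1,0,0,1,0, 1,0,0,1,0, 1,0,0,0,0]'
python3 -m jog '[1,0,0,-1,0, 1,0,0,-1,0, 1,0,0,-0.43,0, 1,0,0,0,0, 1,0,0,0,0]'
python3 -c "
from h import *
c=cap('scene'); mtilt(c)
for k in(1,2,4): print(k,rivz(c,k))
need(.5182,-.0304,.1034,1.571)"
```

```text
time: 51.3
tcp_pos: [0.4926, -0.099, 0.1022]
orientation: [3.141, -0.0, 1.572]
wrist_force: [0.5, 0.2, -3.3]
gripper_width: 0.188
grip_force: 119.9
time: 51.8
tcp_pos: [0.4927, -0.0991, 0.0532]
orientation: [3.141, 0.0, 1.572]
wrist_force: [-0.4, -0.9, 0.1]
gripper_width: 0.189
grip_force: 120.2
time: 52.42
tcp_pos: [0.4912, -0.0991, 0.1016]
orientation: [-3.14, -0.0, 1.572]
wrist_force: [0.9, 0.6, -3.8]
gripper_width: 0.19
grip_force: 119.7
face z 0.08429582553299564 top 0.16954499944720952 tcp z 0.1015197257874588 slices tool x,y mm,n [16.7  5.2 52. ] [15.8  6.5 75. ] [14.  10.8 58. ] [12.7  9.  72. ] [12.4  6.7 85. ] [  9.    6.7 101. ]
1 (np.int64(20), array([29.3, 30.9, 32.5]), 26.3)
2 (np.int64(19), array([27.4, 31.2, 32.1]), 26.7)
4 (np.int64(37), array([26.7, 37.5, 45.4]), 26.0)
at [ 0.4911 -0.0991  0.1015] rpy [-3.14  -0.     1.572] t 52.475 F [ 0.1 -0.3 -2. ] w 0.193
shift (before turn) tx ty tz [ 3.43  1.36 -0.09] roll 0.01
```

```bash
python3 -m jog '[1,0.86,0.34,0,0, 1,0.86,0.34,0,0, 1,0.86,0.34,0,0, 1,0.85,0.34,0,0, 1,0,0,0,0, 1,0,0,0,0]'
python3 -m jog '[1,0,0,0.43,0, 1,0,0,1,0, 1,0,0,1,0, 1,0,0,0,0]'
python3 -m jog '[1,0,0,-1,0, 1,0,0,-1,0, 1,0,0,-0.43,0, 1,0,0,-0.5,0, 1,0,0,0,0, 1,0,0,0,0]'
python3 -c "
from h import *
c=cap('scene'); mtilt(c)
for k in(1,2,4): print(k,rivz(c,k))
need(.4921,-.3003,.1289,-.156)"
```

```text
time: 53.22
tcp_pos: [0.5184, -0.0312, 0.1021]
orientation: [-3.14, 0.001, 1.572]
wrist_force: [-0.0, -0.9, -3.3]
gripper_width: 0.19
grip_force: 119.7
time: 53.72
tcp_pos: [0.5188, -0.0318, 0.053]
orientation: [-3.141, 0.001, 1.57]
wrist_force: [0.2, 1.0, -2.7]
gripper_width: 0.193
grip_force: 120.1
time: 54.48
tcp_pos: [0.5184, -0.0306, 0.1118]
orientation: [-3.14, 0.0, 1.572]
wrist_force: [-0.2, 0.2, -3.4]
gripper_width: 0.19
grip_force: 119.9
face z 0.09529150138943898 top 0.18122084131901872 tcp z 0.11178805557237208 slices tool x,y mm,n [15.   7.2 67. ] [14.8  7.6 83. ] [13.8 11.1 62. ] [12.3  8.9 89. ] [ 11.    6.8 102. ] [  7.8   6.5 108. ]
1 (np.int64(11), array([30.5, 31.2, 32.3]), 26.4)
2 (np.int64(20), array([27.5, 29.4, 31.6]), 26.6)
4 (np.int64(18), array([29.9, 30.7, 32.1]), 26.5)
at [ 0.5184 -0.0305  0.1118] rpy [-3.14  -0.     1.572] t 54.525 F [ 0.3  0.3 -3. ] w 0.191
shift (before turn) tx ty tz [-13.49  -1.33  -0.86] roll -11.78
```

```bash
python3 -m jog '[1,-1,-0.1,-1,0, 1,-1,-0.1,-1,0, 1,-1,-0.1,-0.4,0, 1,-1,-0.1,0,0, 1,-1,-0.1,0,0, 1,-1,-0.1,0,0, 1,-1,-0.1,0,0, 1,-1,-0.1,0,0, 1,-1,-0.1,0,0, 1,-1,-0.1,0,0, 1,-1,-0.1,0,0, 1,-1,-0.1,0,0]'
python3 -m jog '[1,-1,-0.1,0,0, 1,-0.5,0,0,0, 1,0,0,0,1, 1,0,0,0,1, 1,0,0,0,1, 1,0,0,0,1, 1,0,0,0,1, 1,0,0,0,1, 1,0,0,0,1, 1,0,0,0,1, 1,0,0,0,1, 1,0,0,0,1]'
python3 -m jog '[1,0,0,0,1, 1,0,0,0,1, 1,0,0,0,1, 1,0,0,0,1, 1,0,0,0,0.4, 1,0,0,0,0, 1,0,0,0,0]'
python3 -c "
from h import *
need(.4924,-.3008,.08,-.156); mtilt(cap('scene'))"
```

```text
time: 56.02
tcp_pos: [0.495, -0.2718, 0.1603]
orientation: [3.142, -0.0, 1.572]
wrist_force: [-0.1, -0.4, -3.5]
gripper_width: 0.191
grip_force: 120.0
time: 57.52
tcp_pos: [0.4935, -0.2996, 0.1602]
orientation: [-3.14, -0.0, 0.37]
wrist_force: [0.3, -0.2, -2.8]
gripper_width: 0.186
grip_force: 120.1
time: 58.4
tcp_pos: [0.4933, -0.3, 0.1602]
orientation: [-3.141, 0.0, -0.154]
wrist_force: [0.7, 0.4, -2.5]
gripper_width: 0.191
grip_force: 120.1
at [ 0.4933 -0.3     0.1602] rpy [-3.141  0.    -0.154] t 58.4 F [ 0.7  0.4 -2.5] w 0.191
shift (before turn) tx ty tz [-0.04  0.05  4.01] roll 0.01
face z 0.1437979100195761 top 0.22888522034134315 tcp z 0.16026194176593705 slices tool x,y mm,n [  8.6 -15.2  53. ] [  6.1 -15.6  76. ] [  4.  -17.8  68. ] [  2.6 -16.3  80. ] [  0.6 -14.7  90. ] [ -1.  -13.3  89. ]
```

```bash
python3 -m jog '[1,-0.04,0.05,1,0, 1,0,0,1,0, 1,0,0,1,0, 1,0,0,1,0, 1,0,0,0.7,0, 1,0,0,0.4,0, 1,0,0,0,0, 1,0,0,0,0]'
python3 -m jog '[1,0,0,0.2,0, 1,0,0,0.2,0, 1,0,0,0,0]'
python3 -m jog '[1,0,0,0.2,0, 1,0,0,0.2,0, 1,0,0,0,0]'
python3 -m jog '[1,0,0,0.1,0, 1,0,0,0.05,0, 1,0,0,0,0, 1,0,0,0,0]'
python3 -c "
from h import *
c=cap('scene');mtilt(c)"
```

```text
time: 59.45
tcp_pos: [0.4928, -0.3017, 0.059]
orientation: [3.141, -0.002, -0.156]
wrist_force: [-0.7, 0.5, -3.6]
gripper_width: 0.187
grip_force: 120.2
time: 59.82
tcp_pos: [0.4925, -0.3014, 0.0506]
orientation: [3.141, -0.0, -0.156]
wrist_force: [-0.1, -0.7, -0.6]
gripper_width: 0.194
grip_force: 120.6
time: 60.2
tcp_pos: [0.4939, -0.3015, 0.0433]
orientation: [3.141, -0.003, -0.156]
wrist_force: [2.2, 1.0, 5.7]
gripper_width: 0.195
grip_force: 121.5
time: 60.7
tcp_pos: [0.4942, -0.3017, 0.0406]
orientation: [3.141, -0.004, -0.156]
wrist_force: [3.2, 0.9, 6.6]
gripper_width: 0.188
grip_force: 121.5
face z 0.020572237378751978 top 0.10255026657497222 tcp z 0.04061815740964324 slices tool x,y mm,n [  2.5 -17.3  35. ] [  2.1 -17.4  50. ] [  3.1 -17.5  56. ] [  1.3 -16.7  65. ] [  2.  -14.7  70. ] [  1.2 -13.5  75. ]
```

```bash
python3 -m jog '[0.7,0,0,0,0, 0.6,0,0,0,0, 0.4,0,0,0,0, 0.3,0,0,0,0, 0.3,0,0,-0.5,0, 0.3,0,0,-1,0, 0,0,0,-1,0, 0,0,0,-1,0, 0,0,0,-1,0, 0,0,0,-1,0, 0,0,0,-1,0, 0,0,0,-1,0]' 20
python3 -m jog '[0,-1,1,0,0, 0,-1,1,0,0, 0,-1,1,0,0, 0,-1,1,0,0, 0,-1,1,0,0, 0,0,1,0,0, 0,0,1,0,0, 0,0,1,0,0, 0,0,1,0,0, 0,0,1,0,0, 0,0,0,0,0, 0,0,0,0,0]'
python3 -c "
from h import *
c=cap('scene'); np.save('scene9.npy',c,allow_pickle=True)
for k in(1,2,4): print(k,rivz(c,k))
t=cap('top')
for k,p in((1,(.607,-.023,-2.81)),(2,(.516,-.055,-2.81)),(4,(.494,.0088,-2.81))): print(k,fitp(t,k,p,z=.026,R=.06))
f=c['frame'][60:300,110:390]; im=cv2.resize(f,None,fx=2.5,fy=2.5,interpolation=cv2.INTER_CUBIC)
for P,col in mpolys(.552,-.309,-.155): cv2.polylines(im,[((proj(c,P)-[110,60]+.5)*2.5).round().astype(np.int32)],True,col,1)
cv2.imwrite('pics/end.png',im)"
```

```text
time: 62.25
tcp_pos: [0.4921, -0.3013, 0.1908]
orientation: [3.141, -0.001, -0.156]
wrist_force: [-0.2, 0.0, -0.9]
gripper_width: 0.998
grip_force: 0.0
time: 63.75
tcp_pos: [0.363, -0.4825, 0.189]
orientation: [-3.14, -0.0, -0.155]
wrist_force: [-0.9, 1.0, 0.3]
gripper_width: 0.999
grip_force: 0.0
1 (np.int64(17), array([29.7, 30.7, 31.9]), 26.3)
2 (np.int64(18), array([28. , 30.5, 31.3]), 26.3)
4 (np.int64(18), array([30. , 31.4, 33.2]), 26.1)
1 (array([ 0.60761415, -0.02422287, -2.8098582 ]), np.float64(21.510315457272327))
2 (array([ 0.51431792, -0.05682735, -2.81042647]), np.float64(212.53770429585666))
4 (array([ 0.49414474,  0.00783835, -2.80732472]), np.float64(163.22852465603862))
```

View pics/end.png

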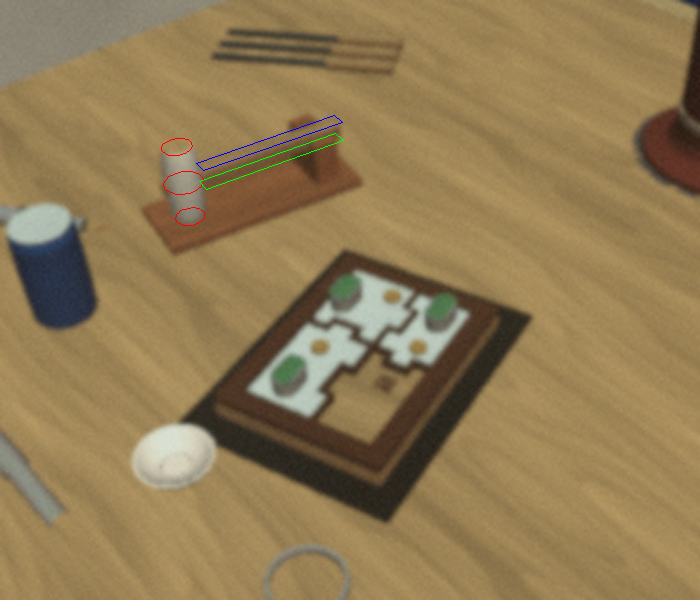

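All three plaques lie flush with their rivets down: heads at (319,347), (392,297) and (418,347). The mallet stands upright on its rest at (185,185), with the handle in the notch and on the original overlay.

```bash
python3 -c "
from rig import r
print(r.sign_off())"
```

```text
the job is handed in; nothing more can be done
None
```

The job is handed in: plaques 1, 2 and 4 (3 was absent) lie flush in their cells, their rivets were knocked home with the mallet, the mallet stands on its rest with the handle in the notch, and the tin, cap and bangle were left alone; sign-off returned no verdict.

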